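# Fit the charged battery pack to the portable suction unit

## Task

Make the portable suction unit ready for a call-out: take the charged battery pack out of the charging cradle and put it in the unit's battery bay, its ledge towards the orange keeper. Then press it gently down against the spring and, while it is held down, slide the keeper fully home over the ledge so that the pack stays trapped when you let go. Do not ram the pack onto its contacts or force the keeper against the pack, and leave the other things on the table where they are.

Things in the scene. Friction and masses are not known exactly. Their poses are not given: they have to be found in the camera images.
- pack_centre (a point): Charged pack (green marks) standing in the cradle, 0.26-0.41 kg: black body 54 (x) x 46 (y) x 76 mm, on it a blue cap 54 x 34 x 18 mm set 4 mm towards -y, which leaves an orange ledge 10 mm wide on the +y side at the cap's foot. Point: middle of the body in x and y, 47 mm over the foot and 47 mm under the cap's top; z up. A like pack with red marks lying by is flat.
- ledge (a point): Middle of the charged pack's orange ledge, 52 x 10 mm, 18 mm towards +y from the pack's middle and 76 mm over its foot. Only this side of the pack can take the keeper; turned half round, the pack also goes into the bay but the cap then blocks the keeper.
- charger: Black charging cradle, fixed, base 120 (x) x 92 (y) x 22 mm; origin under its middle. The charged pack stands in its middle, axes as the cradle's, in a recess 10 mm deep with 2 mm of play; its sides above are free: take it from above across its 54 mm (x).
- aspirator: Yellow suction unit, fixed. Case 200 (x) x 340 (y) mm, origin under its middle, flat deck 120 mm over the table. Bay at y = +75 mm, keeper beyond it to y = +165 mm, low panel at y -50 to +35 mm, jar 206 mm high (ports to 227) about y = -115 mm, carry handle at x = +86 mm, y -50 to +35 mm, 32 mm over the deck.
- bay (a point): Middle of the battery bay's mouth, at deck level; z up, +y to the keeper. A well 57 (x) x 49 (y) mm (1.5 mm of play a side) with a steep lead-in (4 mm wide, 9 deep). The pack goes in with its axes along these and first stands on the sprung plate, cap top 32.5 mm over the deck; pressed, it meets a hard stop with the cap top at 17.5 mm. Trapped and let go, it rests at 19 mm.
- contact_plate: Sprung plate with the contacts, 46 x 36 mm, under the bay's middle, at its bottom, hidden when the pack is in. Origin: middle of its upper face, 61.5 mm under the deck when free; goes 15 mm down to a hard stop. The spring pushes up with 7 N free, 19 N at the stop (it also bears the pack's weight). More than 28 N between pack and plate spoils the contacts.
- tab (a point): Middle of the top of the keeper's upright orange tab, 26 (bay x) x 10 (bay y) mm, 34 mm over the deck; axes as the bay's. Open, it is 39 mm towards +y from the bay's middle. Made for one hand: gripper turned along the bay's y, one finger presses the cap's top while the other, behind the tab (+y side, 40 mm of clear deck), draws it to -y. Under the tab a flat tongue 30 mm wide, 6 mm high.
- keeper (a joint): Keeper travel in m towards the bay's -y: 0 open (starts at 0 to 0.003), 0.015 fully home, tongue 7 mm over the ledge. Slides with about 2 N and stays put. While the pack stands proud its side blocks the tongue at about 0.008; the tongue passes over the ledge only when the pack is in the last 1.5 mm above its hard stop. More than 30 N between keeper and pack harms them.

How it is judged:
By the outcome, as a careful person would: the job done as asked, in the order asked, and still so for the second after the job is handed in, with the robot touching nothing.
It also fails if it takes over 72 s, if anything falls off the work surface, if the arm or the gripper's body presses on something with over 40 N, if the wrist force passes 120 N, or if a joint passes its speed limit or range.

## Robot

A 7-joint arm with a two-finger parallel gripper is mounted at the origin on the work surface. World frame = base frame: x ahead of the robot, y to its left, z up, the work surface at z = 0. Lengths are in mm, angles in degrees, forces in N, time in s.
With the tool pointing down it reaches from about 425 to 825 mm from the base axis. Payload 3.6 kg.
Tool frame: the origin (TCP) lies on the mounting face of the last link; the fingertips stand 173 mm ahead of it and the grasp point (between the pads) lies 155 mm ahead of it; z points along the fingers, y is the direction in which the jaws open and shut (so a half turn about z gives the same grasp; the last joint's range is limited). The gripper opens to 85 mm and grips with 20 to 120 N. Pads are 22 mm wide; open, the fingers measure 114 mm over their backs; the gripper's body (76 mm by 85 mm) begins 54 mm behind the grasp point. The pads swing forward as they close: fully open they stand 13 mm farther back than shut.
Start: joints at [75.029, 35.231, -0.722, 81.555, 0.464, 63.22, -2.315], TCP at [151.232, -632.143, 404.697] pointing down, gripper open.
Joint ranges: [-178.69, 178.69], [-17.37, 117.87], [-77.05, 75.6], [15.02, 138.74], [-78.02, 258.01], [0.78, 113.62], [-162.83, 162.83]. Speed limits (degrees/s): [159.86, 159.86, 180, 180, 180, 180, 180].

## Interface

Orientations are given as a 3x3 rotation matrix whose columns are the frame's x, y, z axes.
In Python, from bench import * gives the robot as it stands.
- The arm moves only by the tool servo_tool, never from a script. Its argument "series" is a list of rows, each an object of numbers: "grip": the gripper's target within -1 to 1 (fully open at 1, half-way at 0, shut at -1); "tx", "ty", "tz": the shift along the tool's x, y, z in mm; "ax", "ay", "az": the turn, a rotation vector about the tool's x, y, z in rad. In form: [{"grip": .., "tx": .., "ty": .., "tz": .., "ax": .., "ay": .., "az": ..}, ...]. A call has 1 to 20 rows; each row is the pose to reach, as a shift and turn from the pose measured when the call began, along the tool's axes at that moment; what a row does not reach only later rows make up. A row lasts 1/12 s, in which the tool goes at most 41.7 mm and 7.16 degrees, less where a joint would pass 70% of its speed; a pose out of reach is approached as far as the arm can. A call with a gripper value outside its range is refused whole. The fingers move at their own pace and stop on an object; "force" is the grip in N (left out, the last holds). Time passes only in rows, so rows that repeat a pose let the fingers close. It gives the time, the measured TCP pose, the force and the opening at its end, in the units of the state.
- read_state(): the state, without advancing time (a new reading comes with each control period).
- get_image(name): name is "side" or "top" or "wrist"; returns a dict with "image" (400x640x3 uint8, red, green, blue), "fx", "fy", "cx", "cy" (pixels), "R" (3x3) and "t" (3): a world point X has camera coordinates R X + t. Camera axes: x right, y down, z forward; pixel columns grow to the right and rows downward; lengths in mm; the calibration is good to about 2 mm. The wrist camera is an equidistant fisheye: a pixel r from the principal point sees the ray r / f radians off the axis. A picture is of the moment at which its call begins. There is no depth.
- sign_off(): hands the job in, once; it reports no verdict.
The state is a dict: "clock": time; "q": joint angles; "joint_vel": joint speeds; "joint_torque": joint torques, N m; "ee_pos": TCP position; "eef_rot": TCP orientation; "wrist_force": force on the tool from outside, world axes, zero at the start; "torque": the same for the moment, N m; "gripper_width": finger opening in mm.
Only numpy, scipy, OpenCV 4.12 (cv2) and the standard library are available. Lean on these libraries where they do the work, as an engineer would, in place of code of your own. Each camera call takes 0.05 s, during which the arm holds its last target.

## Working session

There is one attempt and no reset: what is moved stays moved. The work goes in short steps, Python scripts to look and compute and a tool call to move; the robot and the scene stay as the last step left them, time stands still between calls to the robot, and variables do not carry over. Pictures are saved under pics/ and viewed, and the job is handed in when it is done.

Besides the shell and the picture viewer there is one more tool, called as name(argument=value, ...) on one line, values as JSON. servo_tool: Moves the arm, as the interface text tells. Its arguments: {"type":"object","properties":{"series":{"type":"array"},"force":{"type":"number"}},"required":["series"]}

```bash
mkdir -p pics; ls; python3 - <<'E'
from bench import *
import cv2
s=read_state()
for k,v in s.items(): print(k,v)
for n in ["side","top","wrist"]:
    d=get_image(n); cv2.imwrite(f"pics/{n}0.png",d["image"][:,:,::-1])
    print(n,d["fx"],d["fy"],d["cx"],d["cy"],d["R"],d["t"])
E
```

```text
pics
clock 0.0
q [75.03041844 35.29071038 -0.72081736 81.64321879  0.46292147 63.21997837
 -2.31558502]
joint_vel [-0.05546268  0.16414812  0.00778229 -0.04762191  0.02972066 -0.01593364
  0.03851471]
joint_torque [ 4.42487162e-04 -4.69214952e+01  2.59391433e-01 -1.71033776e+01
  9.98060976e-03  9.75948205e-03 -9.96252083e-06]
ee_pos [ 151.12729026 -631.85027618  403.51014474]
eef_rot [[ 9.72564997e-01  2.32630394e-01 -6.53845972e-04]
 [ 2.32631309e-01 -9.72561644e-01  2.55387995e-03]
 [-4.17954158e-05 -2.63591929e-03 -9.99996525e-01]]
wrist_force [-0.21823344 -0.13702574  0.1142015 ]
torque [ 0.00441237  0.02919181 -0.0188009 ]
gripper_width 85.31620072724901
side 457.23333955203435 457.23333955203435 311.6907657328983 202.63198680176134 [[-0.71026046 -0.70371504  0.01775423]
 [-0.45786456  0.44267213 -0.77097434]
 [ 0.53468694 -0.55572162 -0.63661869]] [447.24487935 309.16757726 615.6413265 ]
top 444.71234718922767 444.71234718922767 321.64771229174113 201.66833579634945 [[-0.00343492 -0.99897315  0.04517567]
 [-0.99430866 -0.00139856 -0.10652859]
 [ 0.10648238 -0.04528447 -0.99328285]] [ 57.61813413 550.55191805 809.41789694]
wrist 309.70691628693146 309.70691628693146 316.1161510775682 201.3059394588148 [[ 0.23249991 -0.97259459 -0.00188703]
 [-0.9209236  -0.22077106  0.3211851 ]
 [-0.3127995  -0.0729377  -0.94701456]] [-648.94807742  -42.40946107  380.1690323 ]
```

View pics/side0.png

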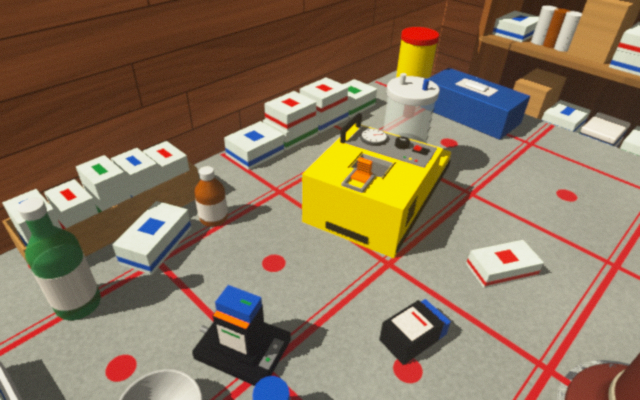

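View pics/top0.png

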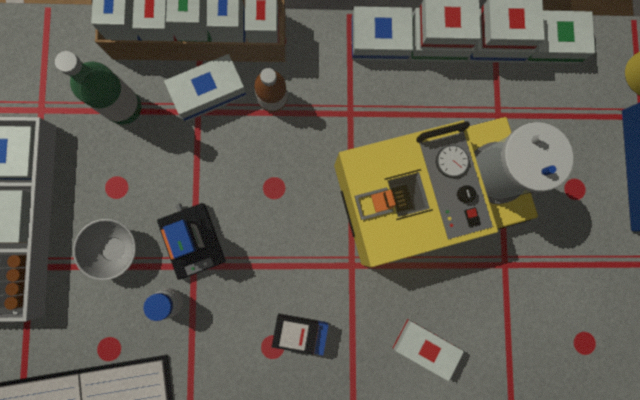

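View pics/wrist0.png

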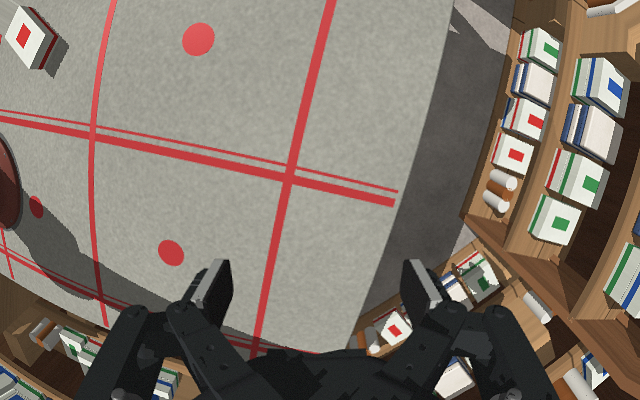

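The top view shows the cradle with the charged pack at about (190,240), the flat pack at (300,335), the unit at (440,190) with the bay at (410,193) and the orange tab at (385,200). I'll enlarge these.

```bash
cat > h.py <<'E'
import numpy as np, cv2
from bench import *
def ray(d,u,v):
    p=np.array([(u-d["cx"])/d["fx"],(v-d["cy"])/d["fy"],1.]); R=np.array(d["R"]);t=np.array(d["t"])
    return -R.T@t, R.T@p
def fray(d,u,v):
    x=(u-d["cx"])/d["fx"];y=(v-d["cy"])/d["fy"];r=np.hypot(x,y)+1e-12
    p=np.array([x/r*np.sin(r),y/r*np.sin(r),np.cos(r)]);R=np.array(d["R"]);t=np.array(d["t"])
    return -R.T@t,R.T@p
def onz(cr,z):
    c,r=cr; return c+r*(z-c[2])/r[2]
def proj(d,X,fish=False):
    c=np.array(d["R"])@np.array(X,float)+np.array(d["t"])
    if fish:
        th=np.arctan2(np.hypot(c[0],c[1]),c[2]);n=np.hypot(c[0],c[1])+1e-12
        return np.array([d["cx"]+d["fx"]*th*c[0]/n,d["cy"]+d["fy"]*th*c[1]/n])
    return np.array([d["cx"]+d["fx"]*c[0]/c[2],d["cy"]+d["fy"]*c[1]/c[2]])
def tri(rs):
    A=np.zeros((3,3));b=np.zeros(3)
    for c,r in rs:
        r=r/np.linalg.norm(r);P=np.eye(3)-np.outer(r,r);A+=P;b+=P@c
    return np.linalg.solve(A,b)
def crop(d,x0,y0,x1,y1,k,fn):
    im=d["image"][y0:y1,x0:x1,::-1]
    cv2.imwrite("pics/"+fn,cv2.resize(im,None,fx=k,fy=k,interpolation=cv2.INTER_CUBIC))
E
python3 - <<'E'
from h import *
import pickle
t=get_image("top");s=get_image("side");pickle.dump((t,s),open("im0.pkl","wb"))
crop(t,145,190,245,290,6,"a1.png")
crop(t,330,110,480,220,5,"a2.png")
crop(s,185,270,305,390,5,"a3.png")
crop(s,295,110,455,260,4,"a4.png")
E
```

```text
(no output)
```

View pics/a1.png

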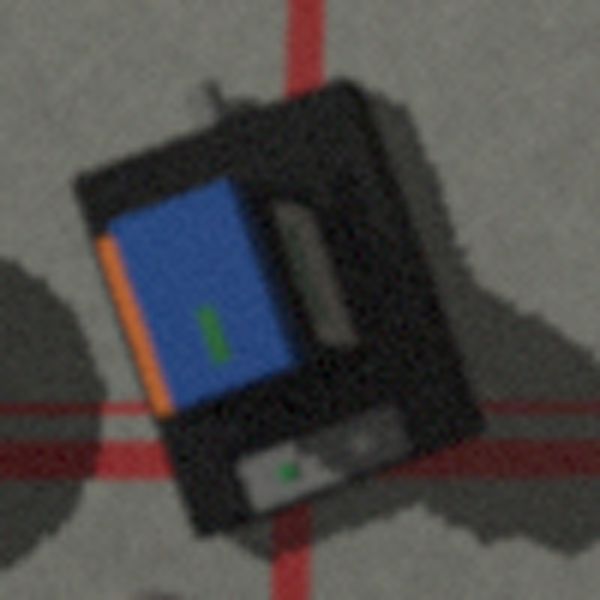

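View pics/a2.png

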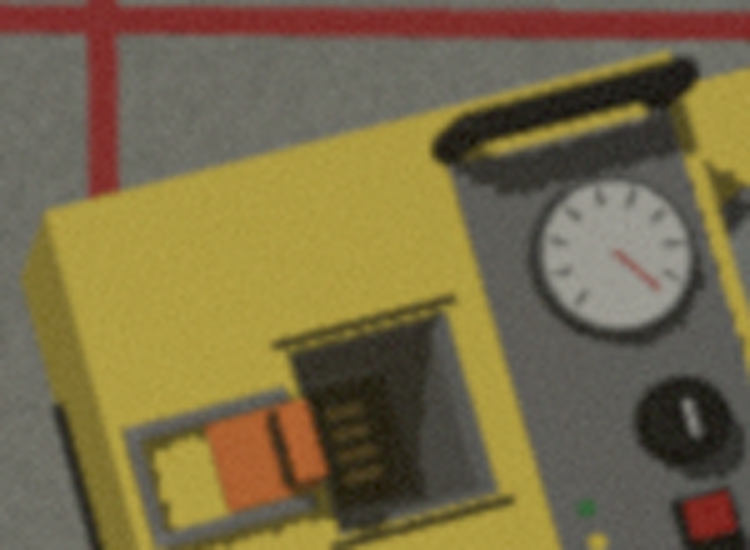

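View pics/a3.png

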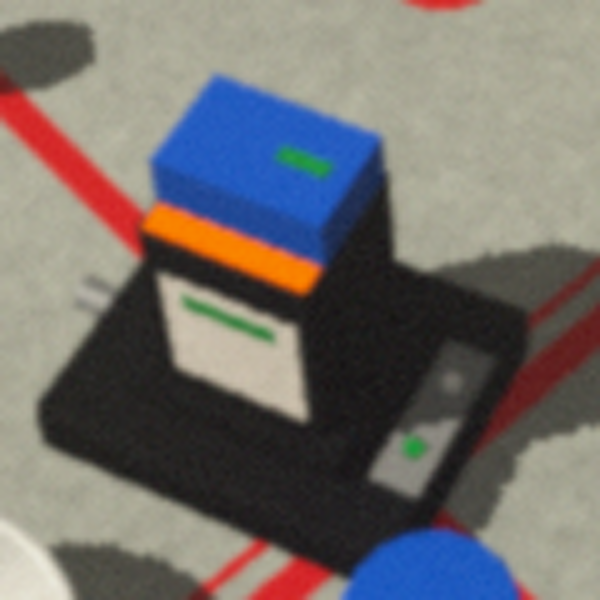

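View pics/a4.png

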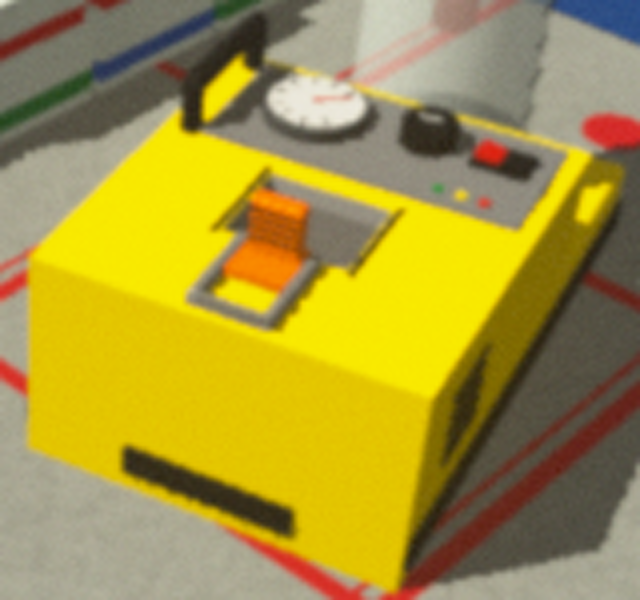

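```bash
python3 - <<'E'
from h import *
import pickle
t,s=pickle.load(open("im0.pkl","rb"))
T=lambda x,y:ray(t,145+(x+.5)/6-.5,190+(y+.5)/6-.5)
S=lambda x,y:ray(s,185+(x+.5)/5-.5,270+(y+.5)/5-.5)
print("campos",onz(T(0,0),0)*0-np.array(t["R"]).T@t["t"],-np.array(s["R"]).T@s["t"])
# cap top corners: (-x,+y)?? name by image: A left-top, B right-top, C right-bot, D left-bot (top img)
P=dict(A=(108,222),B=(230,180),C=(296,360),D=(172,408))
Q=dict(B=(217,74),A=(152,160),D=(325,222),C=(383,137))  
for k in P: print(k,onz(T(*P[k]),106).round(1),onz(S(*Q[k]),106).round(1),tri([T(*P[k]),S(*Q[k])]).round(1))
for n,f in(("T",[onz(T(*P[k]),106) for k in "ABCD"]),("S",[onz(S(*Q[k]),106) for k in "ABCD"]),("tri",[tri([T(*P[k]),S(*Q[k])]) for k in "ABCD"])):
    f=np.array(f);print(n,f.mean(0).round(1),"AD",np.linalg.norm(f[3]-f[0]).round(1),"AB",np.linalg.norm(f[1]-f[0]).round(1), "yaw of AD",np.degrees(np.arctan2(*(f[0]-f[3])[1::-1])).round(1),np.degrees(np.arctan2(*(f[1]-f[2])[1::-1])).round(1))
# cradle base corners at z=22
print("cradle T",[onz(T(*p),22).round(1) for p in((78,178),(350,80),(486,425),(200,535))])
print("cradle mean",np.mean([onz(T(*p),22) for p in((78,178),(350,80),(486,425),(200,535))],0))
# aspirator
T=lambda x,y:ray(t,330+(x+.5)/5-.5,110+(y+.5)/5-.5)
S=lambda x,y:ray(s,295+(x+.5)/4-.5,110+(y+.5)/4-.5)
f=[onz(T(*p),120) for p in((290,350),(443,312),(496,490),(342,530))]
print("bay",np.round(f,1),np.mean(f,0).round(1),[np.linalg.norm(f[i]-f[i-1]).round(1) for i in range(4)])
print("case corner",onz(T(45,212),120).round(1),onz(S(33,258),120).round(1),tri([T(45,212),S(33,258)]).round(1))
print("other case corner S",onz(S(432,398),120).round(1))
E
```

```text
campos [461.42770594  94.98301254 860.02749681] [130.04185296 519.998278   622.34855442]
A [500.  326.6 106. ] [504.7 321.  106. ] [499.5 324.1 113.6]
B [511.7 293.5 106. ] [517.  289.1 106. ] [511.6 291.9 112.8]
C [461.7 273.9 106. ] [465.7 269.7 106. ] [461.8 272.6 112. ]
D [448.6 307.4 106. ] [454.5 300.  106. ] [448.5 304.4 116. ]
T [480.5 300.4 106. ] AD 54.9 AB 35.2 yaw of AD 20.5 21.3
S [485.5 295.  106. ] AD 54.4 AB 34.2 yaw of AD 22.8 20.7
tri [480.3 298.3 113.6] AD 54.7 AB 34.4 yaw of AD 21.1 21.3
cradle T [array([518. , 362.1,  22. ]), array([548.6, 279.5,  22. ]), array([441.5, 235.3,  22. ]), array([408.6, 321.4,  22. ])]
cradle mean [479.17200663 299.57673609  22.        ]
bay [[ 578.6  -50.8  120. ]
 [ 591.8 -103.7  120. ]
 [ 530.9 -120.1  120. ]
 [ 517.4  -67.3  120. ]] [554.7 -85.5 120. ] [np.float64(63.4), np.float64(54.5), np.float64(63.1), np.float64(54.6)]
case corner [625.7  32.1 120. ] [622.2  34.  120. ] [625.8  31.4 117. ]
other case corner S [431.8 -17.7 120. ]
```

```bash
python3 - <<'E'
from h import *
import pickle
t,s=pickle.load(open("im0.pkl","rb"))
crop(t,330,110,550,275,3.6,"b1.png")
m=t["image"].astype(int)
crop(s,340,140,410,200,10,"b2.png")
crop(t,345,160,445,230,8,"b3.png")
E
```

```text
(no output)
```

View pics/b1.png

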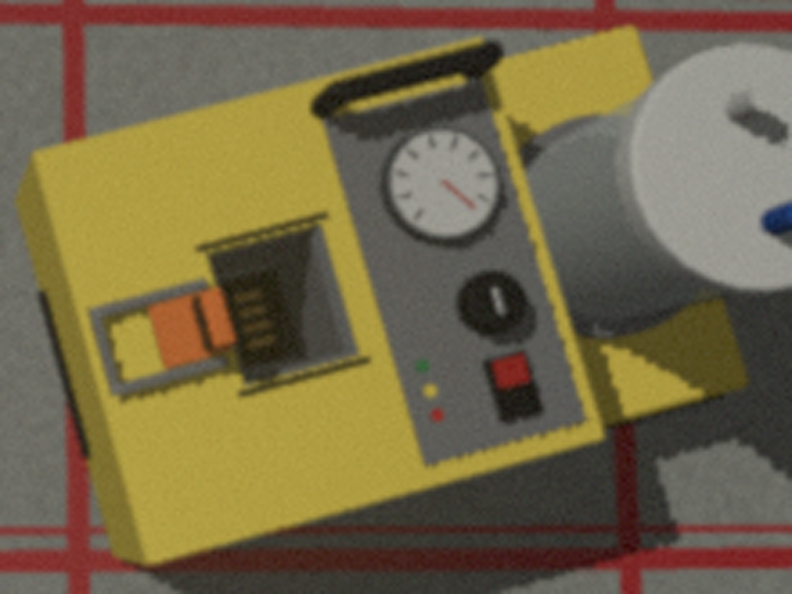

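View pics/b2.png

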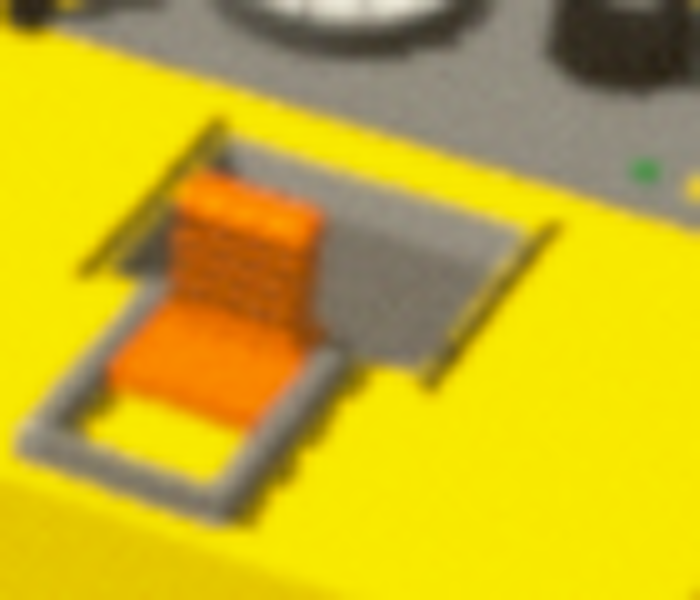

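View pics/b3.png

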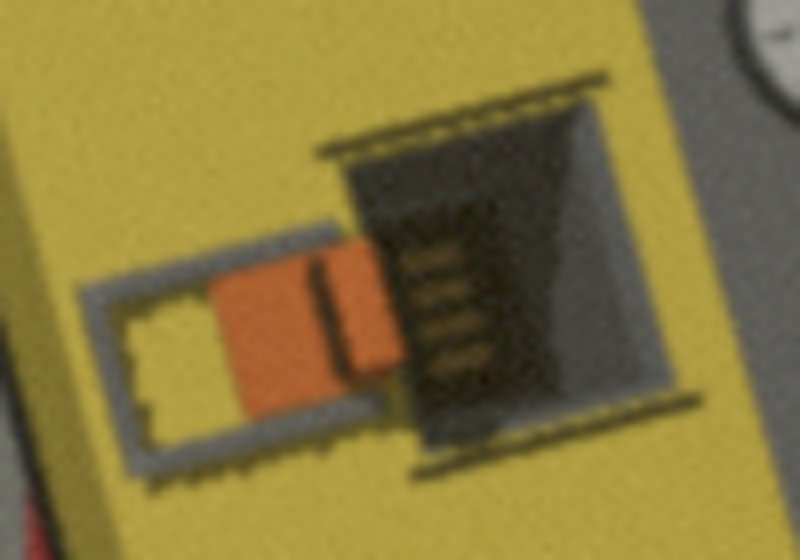

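Cap top corners in the first crop are near (108,222), (230,180), (296,360) and (172,408). The bay mouth corners are near (290,350), (443,312), (496,490) and (342,530) in the second. Both views agree to within a few mm. I'll write a move-planning helper, then use the wrist camera for finer fixes.

```bash
cat >> h.py <<'E'
from scipy.spatial.transform import Rotation as Rot
def plan(pos,yaw_y,s=None):
    "world TCP pos, yaw of tool y axis (deg), tool down -> shift/turn in present tool frame"
    s=s or read_state(); R0=np.array(s["eef_rot"]);p0=np.array(s["ee_pos"])
    y=np.array([np.cos(np.radians(yaw_y)),np.sin(np.radians(yaw_y)),0]);z=np.array([0,0,-1.]);x=np.cross(y,z)
    R1=np.c_[x,y,z]
    return (R0.T@(np.array(pos,float)-p0)).round(1),Rot.from_matrix(R0.T@R1).as_rotvec().round(4)
E
python3 - <<'E'
from h import *
import pickle
d=get_image("wrist");s=read_state();R0=s["eef_rot"]
c=-np.array(d["R"]).T@d["t"]
print("cam in tool",R0.T@(c-s["ee_pos"]),"cam axes in tool (rows)\n",np.array(d["R"])@R0)
for p,y in(((330,-470,430),-50),((440,-280,430),-25),((520,-100,430),0),((500,150,420),10),((420,275,400),21)): print(p,plan(p,y))
t,_=pickle.load(open("im0.pkl","rb"))
T=lambda x,y:ray(t,330+(x+.5)/3.6-.5,110+(y+.5)/3.6-.5)
a=onz(T(35,153),120);b=onz(T(150,565),120)
print(a,b,np.linalg.norm(a-b),np.degrees(np.arctan2(*(a-b)[1::-1])))
T=lambda x,y:ray(t,345+(x+.5)/8-.5,160+(y+.5)/8-.5)
print("tab top",[onz(T(*p),154).round(1) for p in((322,245),(375,237),(407,360),(352,378))])
print([onz(T(*p),120).round(1) for p in((348,170),(592,100),(675,385),(422,450))])
print("tri tab corner")
E
```

```text
cam in tool [ 8.18516389e+01 -1.24119442e-02  3.13660353e+01] cam axes in tool (rows)
 [[-1.88062172e-04  9.99999970e-01 -1.57641220e-04]
 [-9.47029416e-01 -2.28726381e-04 -3.21146746e-01]
 [-3.21146772e-01  8.88953179e-05  9.47029431e-01]]
(330, -470, 430) (array([ 211.6, -116. ,  -25.6]), array([-9.000e-04, -2.000e-04, -4.633e-01]))
(440, -280, 430) (array([ 362.8, -275.2,  -25.5]), array([-9.000e-04, -4.000e-04, -8.996e-01]))
(520, -100, 430) (array([ 482.5, -431.7,  -25.3]), array([-8.000e-04, -6.000e-04, -1.336e+00]))
(500, 150, 420) (array([ 521.2, -679.5,  -15.1]), array([-8.0000e-04, -7.0000e-04, -1.5105e+00]))
(420, 275, 400) (array([ 472.5, -819.6,    5. ]), array([-7.0000e-04, -8.0000e-04, -1.7025e+00]))
[625.41950996  30.83321542 120.        ] [432.64521729 -20.78993569 120.        ] 199.56672480077813 14.991523790456627
tab top [array([555.9, -39.3, 154. ]), array([557.5, -50.1, 154. ]), array([532.6, -56.1, 154. ]), array([529. , -44.8, 154. ])]
[array([576.5, -51.6, 120. ]), array([ 591.7, -104.3,  120. ]), array([ 530.8, -120.4,  120. ]), array([517. , -66.1, 120. ])]
tri tab corner
```

servo_tool(series=[{"grip":1,"tx":40,"ty":-20,"tz":-10,"az":-0.1},{"grip":1,"tx":80,"ty":-42,"tz":-20,"az":-0.2},{"grip":1,"tx":115,"ty":-64,"tz":-25,"az":-0.3},{"grip":1,"tx":150,"ty":-84,"tz":-25,"az":-0.4},{"grip":1,"tx":180,"ty":-104,"tz":-25,"az":-0.46},{"grip":1,"tx":211,"ty":-122,"tz":-25,"az":-0.53},{"grip":1,"tx":240,"ty":-148,"tz":-25,"az":-0.6},{"grip":1,"tx":268,"ty":-176,"tz":-25,"az":-0.67},{"grip":1,"tx":296,"ty":-204,"tz":-25,"az":-0.74},{"grip":1,"tx":324,"ty":-234,"tz":-25,"az":-0.82},{"grip":1,"tx":350,"ty":-264,"tz":-25,"az":-0.9},{"grip":1,"tx":374,"ty":-296,"tz":-25,"az":-0.98},{"grip":1,"tx":398,"ty":-328,"tz":-25,"az":-1.06},{"grip":1,"tx":424,"ty":-360,"tz":-25,"az":-1.14},{"grip":1,"tx":448,"ty":-394,"tz":-25,"az":-1.22},{"grip":1,"tx":466,"ty":-426,"tz":-25,"az":-1.3},{"grip":1,"tx":480,"ty":-460,"tz":-25,"az":-1.36},{"grip":1,"tx":490,"ty":-496,"tz":-25,"az":-1.4},{"grip":1,"tx":500,"ty":-532,"tz":-25,"az":-1.44},{"grip":1,"tx":508,"ty":-568,"tz":-25,"az":-1.48}])

```text
invalid input
```

```bash
python3 - <<'E'
from h import *
s=read_state();print(s["ee_pos"],s["q"],s["eef_rot"].round(3).tolist())
for p,y in(((476,285,390),21),((476,285,330),21)): print(p,plan(p,y))
E
```

```text
[ 151.18858019 -632.0581267   404.29218992] [75.03035246 35.25254864 -0.72197666 81.58287031  0.46530426 63.220675
 -2.31486439] [[0.973, 0.233, -0.0], [0.233, -0.973, 0.001], [-0.0, -0.001, -1.0]]
(476, 285, 390) (array([ 529.3, -816.3,   15. ]), array([-7.0000e-04, -8.0000e-04, -1.7025e+00]))
(476, 285, 330) (array([ 529.3, -816.2,   75. ]), array([-7.0000e-04, -8.0000e-04, -1.7025e+00]))
```

servo_tool(series=[{"grip":1,"tx":40,"ty":-20,"tz":-10,"ax":0,"ay":0,"az":-0.1},{"grip":1,"tx":80,"ty":-42,"tz":-20,"ax":0,"ay":0,"az":-0.2},{"grip":1,"tx":115,"ty":-64,"tz":-25,"ax":0,"ay":0,"az":-0.3},{"grip":1,"tx":150,"ty":-84,"tz":-25,"ax":0,"ay":0,"az":-0.4},{"grip":1,"tx":180,"ty":-104,"tz":-25,"ax":0,"ay":0,"az":-0.46},{"grip":1,"tx":211,"ty":-122,"tz":-25,"ax":0,"ay":0,"az":-0.53},{"grip":1,"tx":240,"ty":-148,"tz":-25,"ax":0,"ay":0,"az":-0.6},{"grip":1,"tx":268,"ty":-176,"tz":-25,"ax":0,"ay":0,"az":-0.67},{"grip":1,"tx":296,"ty":-204,"tz":-25,"ax":0,"ay":0,"az":-0.74},{"grip":1,"tx":324,"ty":-234,"tz":-25,"ax":0,"ay":0,"az":-0.82},{"grip":1,"tx":350,"ty":-264,"tz":-25,"ax":0,"ay":0,"az":-0.9},{"grip":1,"tx":374,"ty":-296,"tz":-25,"ax":0,"ay":0,"az":-0.98},{"grip":1,"tx":398,"ty":-328,"tz":-25,"ax":0,"ay":0,"az":-1.06},{"grip":1,"tx":424,"ty":-360,"tz":-25,"ax":0,"ay":0,"az":-1.14},{"grip":1,"tx":448,"ty":-394,"tz":-25,"ax":0,"ay":0,"az":-1.22},{"grip":1,"tx":466,"ty":-426,"tz":-25,"ax":0,"ay":0,"az":-1.3},{"grip":1,"tx":480,"ty":-460,"tz":-25,"ax":0,"ay":0,"az":-1.36},{"grip":1,"tx":490,"ty":-496,"tz":-25,"ax":0,"ay":0,"az":-1.4},{"grip":1,"tx":500,"ty":-532,"tz":-25,"ax":0,"ay":0,"az":-1.44},{"grip":1,"tx":508,"ty":-568,"tz":-25,"ax":0,"ay":0,"az":-1.48}])

```text
clock: 1.97
ee_pos: [513.2, 40.2, 429.9]
eef_rot: [[-0.145, 0.989, 0.0], [0.989, 0.145, 0.001], [0.001, 0.001, -1.0]]
wrist_force: [-0.4, 0.2, -0.2]
gripper_width: 85.5
```

```bash
python3 - <<'E'
from h import *
s=read_state();print(s["clock"],s["ee_pos"],s["q"],s["eef_rot"].round(3).tolist())
for p,y in(((476,285,390),21),((476,285,330),21)): print(p,plan(p,y))
E
```

```text
1.9667 [513.15406723  40.23894548 429.92682776] [ 13.84769185  24.00856705 -29.92956686 101.02504092  13.70878595
  58.57047348 -12.7905242 ] [[-0.145, 0.989, 0.0], [0.989, 0.145, 0.001], [0.001, 0.001, -1.0]]
(476, 285, 390) (array([247.5,  -1.3,  40.1]), array([ 0.0007, -0.0008, -0.2209]))
(476, 285, 330) (array([247.5,  -1.3, 100.1]), array([ 0.0007, -0.0008, -0.2209]))
```

```bash
python3 - <<'E'
from h import *
import pickle
d=get_image("wrist");pickle.dump(d,open("w1.pkl","wb"));crop(d,0,0,640,400,1.25,"w1.png")
print(proj(d,(554,-86,120),True))
E
```

```text
[336.58583444 302.49364345]
```

View pics/w1.png

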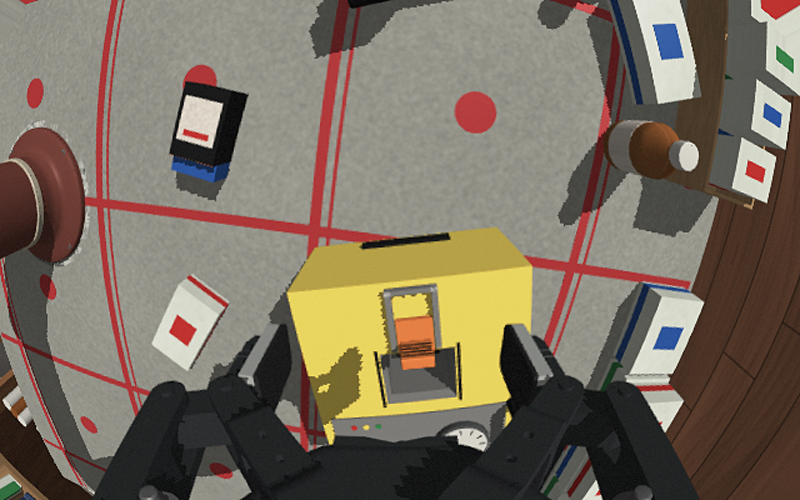

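```bash
python3 - <<'E'
from h import *
import pickle
d=pickle.load(open("w1.pkl","rb"));crop(d,285,220,395,330,7,"w1c.png")
f=lambda x,y:fray(d,(x+.5)/1.25-.5,(y+.5)/1.25-.5)
a=onz(f(531.5,265),120);b=onz(f(288.5,293),120);print(a,b,np.linalg.norm(a-b),np.degrees(np.arctan2(*(a-b)[1::-1])))
E
```

```text
[624.04808731  33.26649598 120.        ] [433.3735655  -19.10660157 120.        ] 197.73647771139827 15.358818662981871
```

View pics/w1c.png

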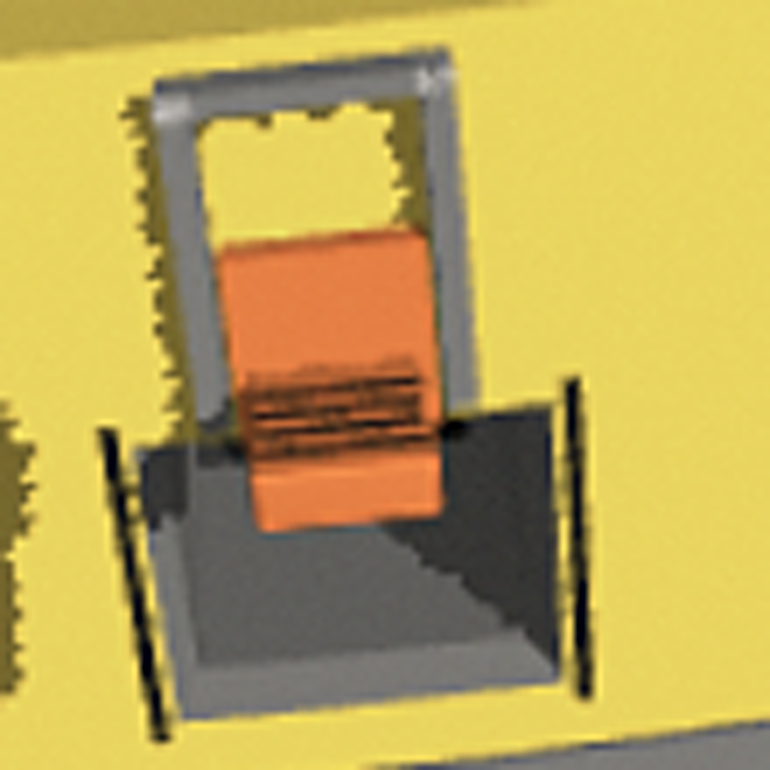

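servo_tool(series=[{"grip":1,"tx":36,"ty":0,"tz":3,"ax":0,"ay":0,"az":-0.04},{"grip":1,"tx":72,"ty":0,"tz":8,"ax":0,"ay":0,"az":-0.08},{"grip":1,"tx":108,"ty":0,"tz":14,"ax":0,"ay":0,"az":-0.12},{"grip":1,"tx":144,"ty":0,"tz":22,"ax":0,"ay":0,"az":-0.16},{"grip":1,"tx":180,"ty":-1,"tz":30,"ax":0,"ay":0,"az":-0.2},{"grip":1,"tx":215,"ty":-1,"tz":36,"ax":0,"ay":0,"az":-0.22},{"grip":1,"tx":240,"ty":-1,"tz":40,"ax":0,"ay":0,"az":-0.22},{"grip":1,"tx":247,"ty":-1,"tz":40,"ax":0,"ay":0,"az":-0.22},{"grip":1,"tx":247,"ty":-1,"tz":40,"ax":0,"ay":0,"az":-0.22}])

```text
clock: 2.77
ee_pos: [470.3, 295.9, 393.0]
eef_rot: [[-0.376, 0.927, 0.001], [0.927, 0.376, 0.011], [0.01, 0.005, -1.0]]
wrist_force: [0.3, -0.6, 0.7]
gripper_width: 85.5
```

```bash
python3 - <<'E'
from h import *
import pickle
d=get_image("wrist");pickle.dump(d,open("w2.pkl","wb"));crop(d,0,0,640,400,1.25,"w2.png")
s=read_state();print(s["clock"],s["ee_pos"],proj(d,(480,300,106),True))
E
```

```text
2.8167 [471.35734424 293.76825015 392.99901119] [327.6115106 199.8296669]
```

View pics/w2.png

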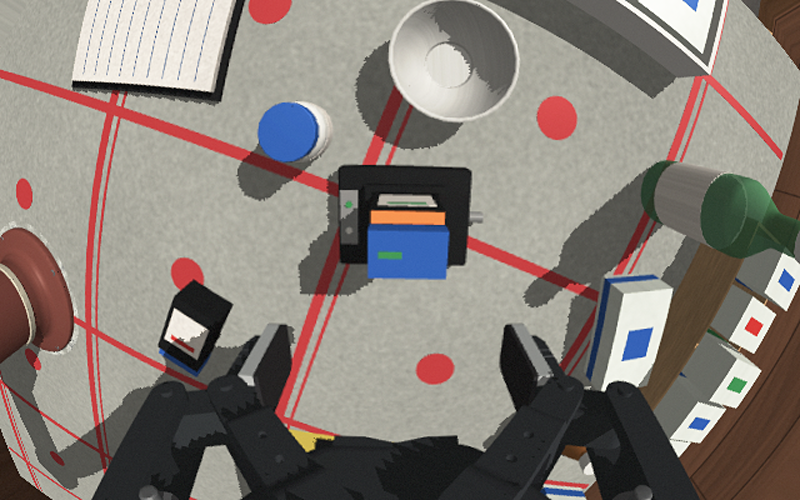

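```bash
python3 - <<'E'
from h import *
import pickle
w=pickle.load(open("w1.pkl","rb"))
f=lambda x,y:fray(w,285+(x+.5)/7-.5,220+(y+.5)/7-.5)
b=[onz(f(*p),120) for p in((140,452),(550,402),(558,680),(180,715))]
print("bay",np.round(b,1).tolist(),np.mean(b,0),[np.linalg.norm(b[i]-b[i-1]).round(1) for i in range(4)])
tt=[onz(f(*p),154) for p in((250,457),(440,440),(440,513),(260,530))];print("tab",np.round(tt,1).tolist(),np.mean(tt,0))
d=get_image("wrist");pickle.dump(d,open("w3.pkl","wb"));crop(d,260,120,390,240,6,"w3c.png")
s=read_state();print(s["clock"],s["ee_pos"],s["eef_rot"].round(4).tolist(),s["joint_vel"].round(1))
E
```

```text
bay [[515.5, -66.2, 120.0], [576.2, -48.6, 120.0], [589.9, -103.2, 120.0], [528.9, -118.6, 120.0]] [552.62995443 -84.15320743 120.        ] [np.float64(54.1), np.float64(63.2), np.float64(56.3), np.float64(63.0)]
tab [[528.4, -41.9, 154.0], [553.4, -35.7, 154.0], [555.8, -47.7, 154.0], [531.7, -53.8, 154.0]] [542.32494776 -44.78719939 154.        ]
2.8667 [472.031977   292.37933809 393.00661068] [[-0.3703, 0.9289, 0.0019], [0.9289, 0.3702, 0.008], [0.0068, 0.0048, -1.0]] [ 1.6 -0.4  1.1  0.3  0.1  0.  -0.2]
```

View pics/w3c.png

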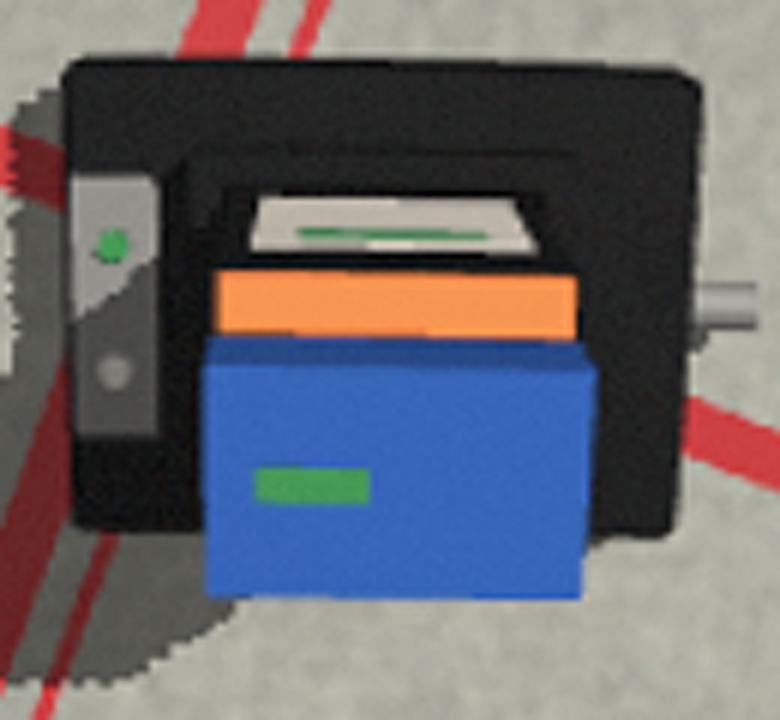

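```bash
python3 - <<'E'
from h import *
import pickle
w=pickle.load(open("w3.pkl","rb"))
f=lambda x,y:fray(w,260+(x+.5)/6-.5,120+(y+.5)/6-.5)
def show(n,ps,z):
    b=np.array([onz(f(*p),z) for p in ps]);m=b.mean(0)
    print(n,m.round(1),[np.linalg.norm(b[i]-b[i-1]).round(1) for i in range(4)],"yaw",np.degrees(np.arctan2(*(b[1]-b[0])[1::-1])).round(1),np.degrees(np.arctan2(*(b[2]-b[3])[1::-1])).round(1));return m
c=show("cap",((203,366),(595,371),(581,598),(205,597)),106)
l=show("ledge",((215,270),(578,276),(575,339),(213,333)),88)
k=show("cradle",((62,58),(705,72),(678,538),(70,530)),22)
a=np.radians(21);y=np.array([-np.sin(a),np.cos(a),0])
print("pack centre from cap",c+4*y,"ledge",l-18*y)
s=read_state();print(s["ee_pos"])
E
```

```text
cap [479.9 296.1 106. ] [np.float64(35.4), np.float64(56.1), np.float64(35.0), np.float64(56.0)] yaw 21.1 21.5
ledge [471.6 317.5  88. ] [np.float64(9.8), np.float64(54.8), np.float64(9.8), np.float64(55.2)] yaw 21.0 20.9
cradle [476.5 303.6  22. ] [np.float64(91.7), np.float64(118.5), np.float64(91.3), np.float64(119.4)] yaw 20.8 21.0
pack centre from cap [478.47627062 299.80743661 106.        ] ledge [478.08011548 300.65039579  88.        ]
[472.031977   292.37933809 393.00661068]
```

```bash
python3 - <<'E'
from h import *
for p in((477.8,302.3,300),(477.8,302.3,253)): print(plan(p,21))
E
```

```text
(array([ 6.5,  8.6, 93.1]), array([ 0.0047, -0.0068,  0.0128]))
(array([  6.1,   8.4, 140.1]), array([ 0.0047, -0.0068,  0.0128]))
```

servo_tool(series=[{"grip":1,"tx":6,"ty":8.5,"tz":20,"ax":0.005,"ay":-0.007,"az":0.013},{"grip":1,"tx":6,"ty":8.5,"tz":45,"ax":0.005,"ay":-0.007,"az":0.013},{"grip":1,"tx":6,"ty":8.5,"tz":70,"ax":0.005,"ay":-0.007,"az":0.013},{"grip":1,"tx":6,"ty":8.5,"tz":80,"ax":0.005,"ay":-0.007,"az":0.013},{"grip":1,"tx":6,"ty":8.5,"tz":80,"ax":0.005,"ay":-0.007,"az":0.013},{"grip":1,"tx":6,"ty":8.5,"tz":80,"ax":0.005,"ay":-0.007,"az":0.013}])

```text
clock: 3.37
ee_pos: [478.7, 300.6, 313.5]
eef_rot: [[-0.356, 0.934, 0.0], [0.934, 0.356, -0.001], [-0.001, -0.0, -1.0]]
wrist_force: [-0.4, 0.3, 1.5]
gripper_width: 85.6
```

```bash
python3 - <<'E'
from h import *
import pickle
d=get_image("wrist");pickle.dump(d,open("w4.pkl","wb"));crop(d,0,0,640,400,1.25,"w4.png")
s=read_state();print(s["clock"],s["ee_pos"],s["wrist_force"])
E
```

```text
3.4167 [478.67893977 301.22519924 314.31265563] [0.33305299 0.86605742 0.22501812]
```

View pics/w4.png

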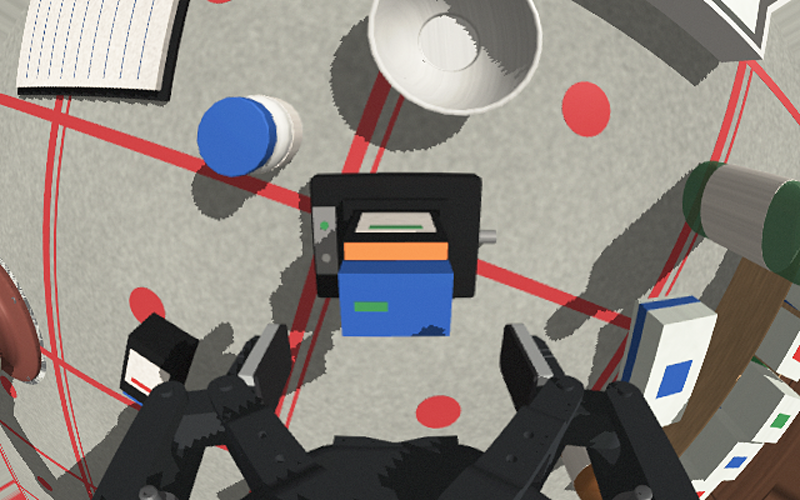

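```bash
python3 - <<'E'
from h import *
import pickle
d=pickle.load(open("w4.pkl","rb"));crop(d,260,165,380,275,6.5,"w4c.png")
print(plan((477.8,302.3,253),21))
for z in (106,114): print([proj(d,(np.array([477.8,302.3,z])+x*np.array([.934,.358,0])+y*np.array([-.358,.934,0])),True).round(1).tolist() for x,y in((-27,13),(27,13),(27,-21),(-27,-21))])
E
```

```text
(array([ 1.3, -0.5, 61.3]), array([ 0.0018,  0.    , -0.0019]))
[[273.1, 213.4], [361.2, 213.3], [358.4, 261.5], [276.1, 261.7]]
[[271.4, 218.3], [363.0, 218.1], [359.9, 267.8], [274.6, 267.9]]
```

View pics/w4c.png

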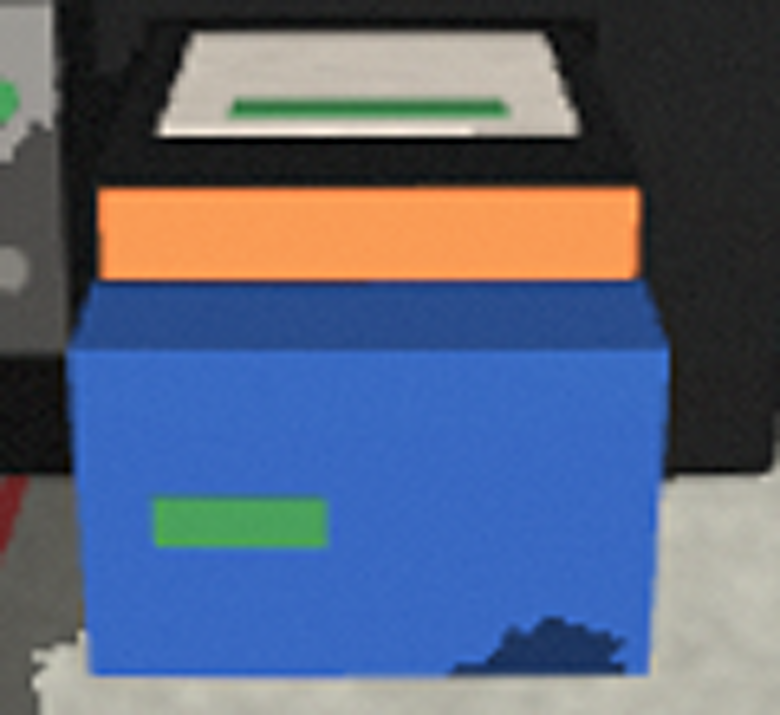

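servo_tool(series=[{"grip":1,"tx":1.2,"ty":-0.5,"tz":20,"ax":0.002,"ay":0,"az":-0.002},{"grip":1,"tx":1.2,"ty":-0.5,"tz":38,"ax":0.002,"ay":0,"az":-0.002},{"grip":1,"tx":1.2,"ty":-0.5,"tz":50,"ax":0.002,"ay":0,"az":-0.002},{"grip":1,"tx":1.2,"ty":-0.5,"tz":56,"ax":0.002,"ay":0,"az":-0.002},{"grip":1,"tx":1.2,"ty":-0.5,"tz":56,"ax":0.002,"ay":0,"az":-0.002},{"grip":1,"tx":1.2,"ty":-0.5,"tz":56,"ax":0.002,"ay":0,"az":-0.002},{"grip":1,"tx":1.2,"ty":-0.5,"tz":56,"ax":0.002,"ay":0,"az":-0.002}])

```text
clock: 4.0
ee_pos: [478.2, 302.6, 259.4]
eef_rot: [[-0.358, 0.934, 0.002], [0.934, 0.358, 0.001], [0.001, 0.002, -1.0]]
wrist_force: [-0.2, 0.0, 0.3]
gripper_width: 85.4
```

```bash
python3 - <<'E'
from h import *
import pickle
d=get_image("wrist");pickle.dump(d,open("w5.pkl","wb"));crop(d,0,0,640,400,1.25,"w5.png")
s=read_state();print(s["clock"],s["ee_pos"],s["wrist_force"])
print(plan((477.8,302,257),21))
E
```

```text
4.05 [478.20514424 302.57738068 259.40479854] [-0.08563968 -0.54059812  0.75642078]
(array([-0.4, -0.6,  2.4]), array([ 0.0019, -0.0005,  0.    ]))
```

View pics/w5.png

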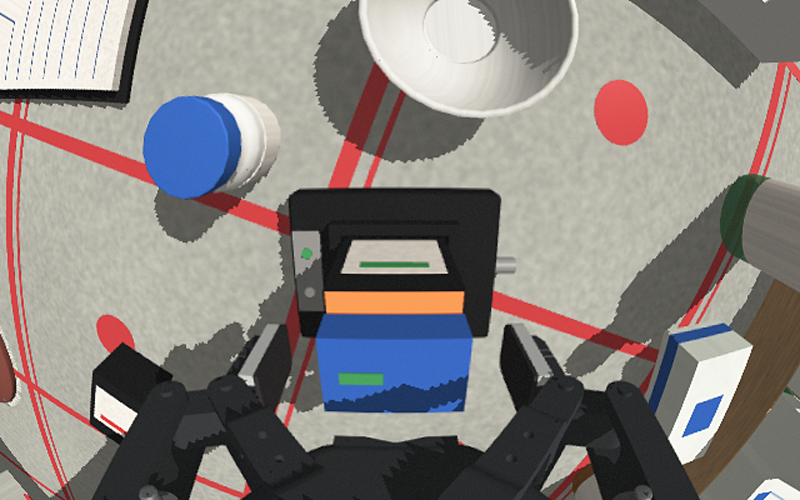

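servo_tool(series=[{"grip":0.3,"tx":-0.2,"ty":-0.5,"tz":1.5,"ax":0.002,"ay":0,"az":0},{"grip":-0.3,"tx":-0.2,"ty":-0.5,"tz":1.5,"ax":0.002,"ay":0,"az":0},{"grip":-0.6,"tx":-0.2,"ty":-0.5,"tz":1.5,"ax":0.002,"ay":0,"az":0},{"grip":-0.6,"tx":-0.2,"ty":-0.5,"tz":1.5,"ax":0.002,"ay":0,"az":0},{"grip":-0.6,"tx":-0.2,"ty":-0.5,"tz":1.5,"ax":0.002,"ay":0,"az":0},{"grip":-0.6,"tx":-0.2,"ty":-0.5,"tz":1.5,"ax":0.002,"ay":0,"az":0},{"grip":-0.6,"tx":-0.2,"ty":-0.5,"tz":1.5,"ax":0.002,"ay":0,"az":0},{"grip":-0.6,"tx":-0.2,"ty":-0.5,"tz":1.5,"ax":0.002,"ay":0,"az":0},{"grip":-0.6,"tx":-0.2,"ty":-0.5,"tz":1.5,"ax":0.002,"ay":0,"az":0},{"grip":-0.6,"tx":-0.2,"ty":-0.5,"tz":1.5,"ax":0.002,"ay":0,"az":0}], force=45)

```text
clock: 4.88
ee_pos: [478.1, 302.4, 258.5]
eef_rot: [[-0.358, 0.934, 0.001], [0.934, 0.358, 0.001], [0.001, 0.001, -1.0]]
wrist_force: [0.3, -0.6, 5.6]
gripper_width: 53.4
```

```bash
python3 - <<'E'
from h import *
s=read_state();print(s["clock"],s["ee_pos"],s["wrist_force"],s["gripper_width"],s["torque"])
print(plan((477.8,302,367),21))
E
```

```text
4.8833 [478.08023788 302.44128252 258.46587946] [ 0.27325304 -0.62293976  5.62549712] 53.38359530021721 [-0.09465157 -0.03343283  0.0019675 ]
(array([  -0.2,   -0.3, -108.5]), array([ 0.0013, -0.0008, -0.    ]))
```

servo_tool(series=[{"grip":-0.6,"tx":0,"ty":0,"tz":-3,"ax":0,"ay":0,"az":0},{"grip":-0.6,"tx":0,"ty":0,"tz":-8,"ax":0,"ay":0,"az":0},{"grip":-0.6,"tx":0,"ty":0,"tz":-15,"ax":0,"ay":0,"az":0},{"grip":-0.6,"tx":0,"ty":0,"tz":-25,"ax":0,"ay":0,"az":0},{"grip":-0.6,"tx":0,"ty":0,"tz":-45,"ax":0,"ay":0,"az":0},{"grip":-0.6,"tx":0,"ty":0,"tz":-70,"ax":0,"ay":0,"az":0},{"grip":-0.6,"tx":0,"ty":0,"tz":-95,"ax":0,"ay":0,"az":0},{"grip":-0.6,"tx":0,"ty":0,"tz":-120,"ax":0,"ay":0,"az":0},{"grip":-0.6,"tx":0,"ty":0,"tz":-140,"ax":0,"ay":0,"az":0},{"grip":-0.6,"tx":0,"ty":0,"tz":-140,"ax":0,"ay":0,"az":0},{"grip":-0.6,"tx":0,"ty":0,"tz":-140,"ax":0,"ay":0,"az":0}])

```text
clock: 5.8
ee_pos: [477.7, 302.3, 399.4]
eef_rot: [[-0.358, 0.934, 0.003], [0.934, 0.358, 0.002], [0.001, 0.003, -1.0]]
wrist_force: [0.3, -0.5, -4.7]
gripper_width: 53.7
```

```bash
python3 - <<'E'
from h import *
import pickle
d=get_image("wrist");pickle.dump(d,open("w6.pkl","wb"));crop(d,0,0,640,400,1.25,"w6.png")
e=get_image("side");pickle.dump(e,open("s6.pkl","wb"));crop(e,140,120,460,390,2.4,"s6.png")
s=read_state();print(s["clock"],s["ee_pos"],s["wrist_force"],s["gripper_width"])
for p in((540,120,430),(554,-86,430)):print(plan(p,15.1))
E
```

```text
5.9 [477.49591991 301.56712343 396.94151162] [-0.16773532 -1.11291546 -3.07417673] 53.13581391254153
(array([-191.9,   -6.8,  -33. ]), array([-0.002 ,  0.0006,  0.103 ]))
(array([-389.3,  -67.5,  -32.7]), array([-0.002 ,  0.0006,  0.103 ]))
```

View pics/w6.png

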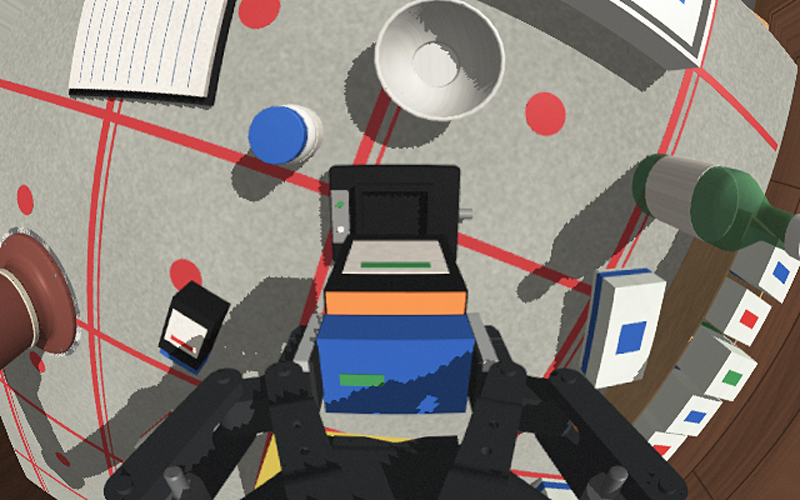

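View pics/s6.png

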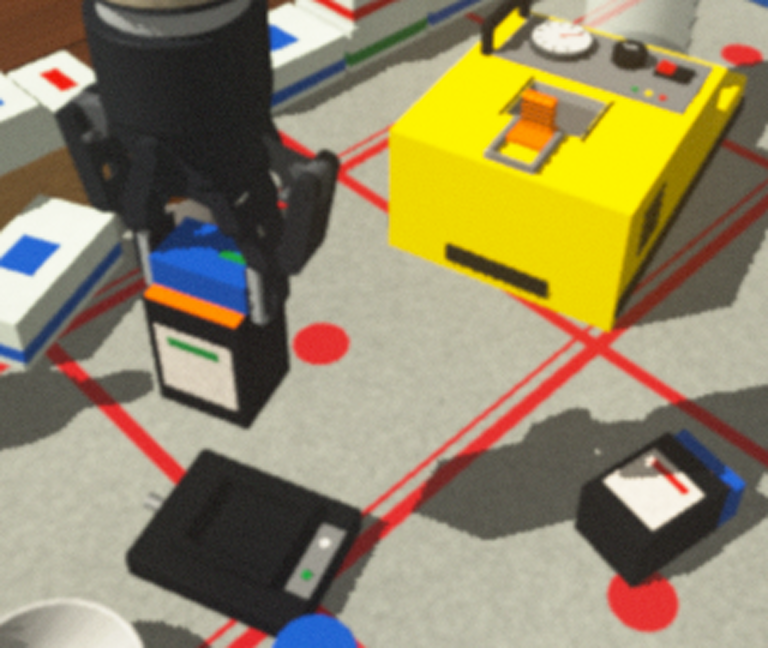

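servo_tool(series=[{"grip":-0.6,"tx":-12,"ty":-1,"tz":-8,"ax":0,"ay":0,"az":0.01},{"grip":-0.6,"tx":-35,"ty":-2,"tz":-20,"ax":0,"ay":0,"az":0.02},{"grip":-0.6,"tx":-65,"ty":-2,"tz":-30,"ax":0,"ay":0,"az":0.03},{"grip":-0.6,"tx":-95,"ty":-3,"tz":-33,"ax":0,"ay":0,"az":0.04},{"grip":-0.6,"tx":-125,"ty":-4,"tz":-33,"ax":0,"ay":0,"az":0.05},{"grip":-0.6,"tx":-155,"ty":-5,"tz":-33,"ax":0,"ay":0,"az":0.06},{"grip":-0.6,"tx":-185,"ty":-7,"tz":-33,"ax":0,"ay":0,"az":0.07},{"grip":-0.6,"tx":-215,"ty":-14,"tz":-33,"ax":0,"ay":0,"az":0.08},{"grip":-0.6,"tx":-245,"ty":-23,"tz":-33,"ax":0,"ay":0,"az":0.09},{"grip":-0.6,"tx":-275,"ty":-32,"tz":-33,"ax":0,"ay":0,"az":0.1},{"grip":-0.6,"tx":-305,"ty":-42,"tz":-33,"ax":0,"ay":0,"az":0.103},{"grip":-0.6,"tx":-335,"ty":-52,"tz":-33,"ax":0,"ay":0,"az":0.103},{"grip":-0.6,"tx":-360,"ty":-60,"tz":-33,"ax":0,"ay":0,"az":0.103},{"grip":-0.6,"tx":-378,"ty":-65,"tz":-33,"ax":0,"ay":0,"az":0.103},{"grip":-0.6,"tx":-387,"ty":-67,"tz":-33,"ax":0,"ay":0,"az":0.103},{"grip":-0.6,"tx":-388,"ty":-68,"tz":-33,"ax":0,"ay":0,"az":0.103},{"grip":-0.6,"tx":-388,"ty":-68,"tz":-33,"ax":0,"ay":0,"az":0.103},{"grip":-0.6,"tx":-388,"ty":-68,"tz":-33,"ax":0,"ay":0,"az":0.103}])

```text
clock: 7.4
ee_pos: [552.9, -83.0, 430.1]
eef_rot: [[-0.263, 0.965, -0.002], [0.965, 0.263, 0.001], [0.001, -0.002, -1.0]]
wrist_force: [0.2, 0.9, -3.1]
gripper_width: 53.2
```

```bash
python3 - <<'E'
from h import *
import pickle
s=read_state();print(s["clock"],s["ee_pos"],s["wrist_force"],s["gripper_width"],s["q"].round(1))
for p in((553,-85.2,385),(553,-85.2,375)):print(plan(p,15.1))
E
```

```text
7.4 [552.90266455 -83.03789001 430.11160209] [ 0.19340855  0.85386186 -3.07901917] 53.19495060882723 [ 26.1  28.3 -30.6  94.2  15.8  62.    6.2]
(array([-2.2, -0.4, 45.1]), array([-0.0021, -0.0014,  0.0029]))
(array([-2.2, -0.4, 55.1]), array([-0.0021, -0.0014,  0.0029]))
```

servo_tool(series=[{"grip":-0.6,"tx":-2.2,"ty":-0.4,"tz":15,"ax":-0.002,"ay":-0.001,"az":0.003},{"grip":-0.6,"tx":-2.2,"ty":-0.4,"tz":32,"ax":-0.002,"ay":-0.001,"az":0.003},{"grip":-0.6,"tx":-2.2,"ty":-0.4,"tz":45,"ax":-0.002,"ay":-0.001,"az":0.003},{"grip":-0.6,"tx":-2.2,"ty":-0.4,"tz":52,"ax":-0.002,"ay":-0.001,"az":0.003},{"grip":-0.6,"tx":-2.2,"ty":-0.4,"tz":52,"ax":-0.002,"ay":-0.001,"az":0.003},{"grip":-0.6,"tx":-2.2,"ty":-0.4,"tz":52,"ax":-0.002,"ay":-0.001,"az":0.003},{"grip":-0.6,"tx":-2.2,"ty":-0.4,"tz":52,"ax":-0.002,"ay":-0.001,"az":0.003}])

```text
clock: 7.98
ee_pos: [553.4, -84.4, 379.2]
eef_rot: [[-0.261, 0.965, 0.002], [0.965, 0.261, 0.001], [-0.0, 0.002, -1.0]]
wrist_force: [-0.6, -0.7, -3.9]
gripper_width: 53.5
```

```bash
python3 - <<'E'
from h import *
import pickle
d=get_image("wrist");pickle.dump(d,open("w7.pkl","wb"));crop(d,160,120,480,360,2.4,"w7.png")
e=get_image("side");pickle.dump(e,open("s7.pkl","wb"));crop(e,300,40,460,240,3,"s7.png")
e=get_image("top");pickle.dump(e,open("t7.pkl","wb"));crop(e,330,110,480,220,5,"t7.png")
s=read_state();print(s["clock"],s["ee_pos"],s["wrist_force"],s["gripper_width"])
E
```

```text
8.1333 [553.23369852 -84.98812837 379.0562347 ] [ 0.01188653 -0.16008156 -3.08673354] 53.15419561049639
```

View pics/w7.png

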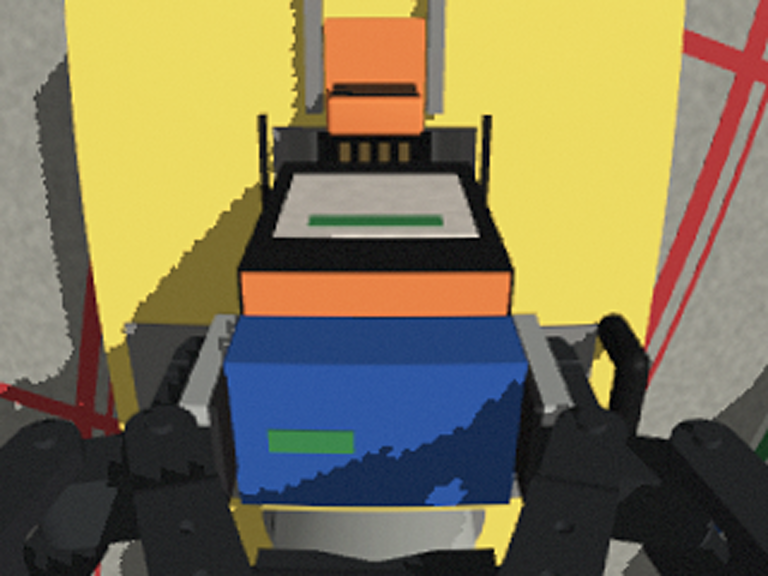

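View pics/s7.png

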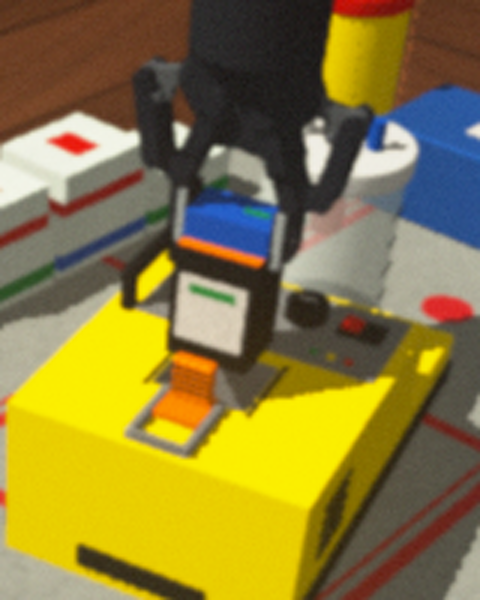

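View pics/t7.png

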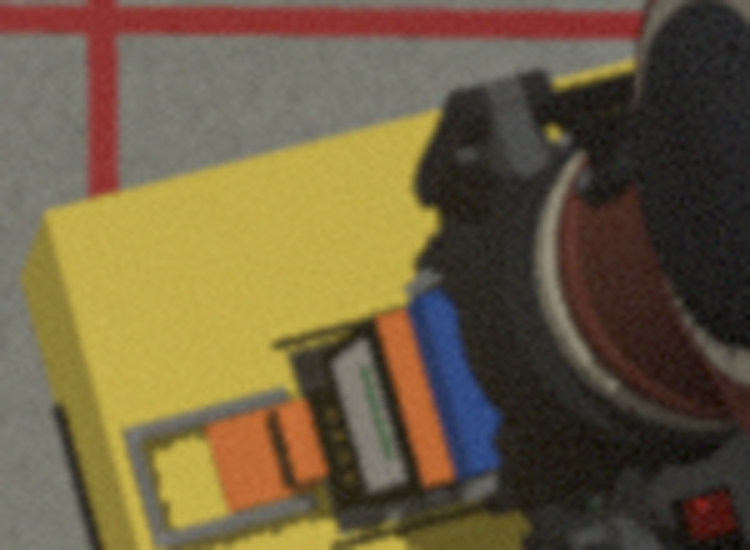

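```bash
python3 - <<'E'
from h import *
import pickle
w=pickle.load(open("w7.pkl","rb"))
f=lambda x,y:fray(w,160+(x+.5)/2.4-.5,120+(y+.5)/2.4-.5)
a=np.radians(15.1);X=np.array([np.cos(a),np.sin(a),0]);Y=np.array([-np.sin(a),np.cos(a),0])
s=read_state();p=s["ee_pos"]*[1,1,0]
def loc(n,pt,z):
    v=onz(f(*pt),z);print(n,v.round(1),"rel tool x,y:",((v-p)@X).round(1),((v-p)@Y).round(1))
loc("bay L",(274,128),120);loc("bay R",(476,128),120)
# pack things, cap top z = 379.1-144
for z in(233,235,237):
    loc("cap near L",(223,362),z);loc("cap near R",(526,362),z);loc("cap far L",(240,504),z);loc("cap far R",(512,504),z)
loc("foot L",(276,163),141);loc("foot R",(474,163),141)
loc("tab top -y edge... front",(330,134),154);loc("tab +y",(333,96),154);loc("tabR",(424,96),154)
loc("tongue rear",(325,18),126)
E
```

```text
bay L [514.8 -65.9 120. ] rel tool x,y: -32.2 28.5
bay R [576.5 -49.2 120. ] rel tool x,y: 31.8 28.5
cap near L [523.1 -80.7 233. ] rel tool x,y: -28.0 12.0
cap near R [576.5 -66.3 233. ] rel tool x,y: 27.3 12.0
cap far L [ 532.1 -114.6  233. ] rel tool x,y: -28.1 -23.1
cap far R [ 586.4 -100.   233. ] rel tool x,y: 28.1 -23.2
cap near L [523.2 -79.4 235. ] rel tool x,y: -27.5 13.2
cap near R [575.7 -65.2 235. ] rel tool x,y: 26.9 13.3
cap far L [ 532.1 -112.7  235. ] rel tool x,y: -27.6 -21.3
cap far R [585.4 -98.4 235. ] rel tool x,y: 27.6 -21.3
cap near L [523.3 -78.1 237. ] rel tool x,y: -27.1 14.5
cap near R [574.9 -64.1 237. ] rel tool x,y: 26.4 14.5
cap far L [ 532.1 -110.8  237. ] rel tool x,y: -27.1 -19.4
cap far R [584.5 -96.7 237. ] rel tool x,y: 27.1 -19.5
foot L [519.2 -70.4 141. ] rel tool x,y: -29.0 23.0
foot R [574.9 -55.3 141. ] rel tool x,y: 28.7 23.0
tab top -y edge... front [532.3 -54.5 154. ] rel tool x,y: -12.3 34.8
tab +y [530.5 -44.3 154. ] rel tool x,y: -11.4 45.3
tabR [553.8 -37.9 154. ] rel tool x,y: 12.8 45.3
tongue rear [522.1 -27.5 126. ] rel tool x,y: -15.1 63.6
```

servo_tool(series=[{"grip":-0.6,"tx":0,"ty":0,"tz":8,"ax":-0.002,"ay":0,"az":0},{"grip":-0.6,"tx":0,"ty":0,"tz":16,"ax":-0.002,"ay":0,"az":0},{"grip":-0.6,"tx":0,"ty":0,"tz":22,"ax":-0.002,"ay":0,"az":0},{"grip":-0.6,"tx":0,"ty":0,"tz":27,"ax":-0.002,"ay":0,"az":0},{"grip":-0.6,"tx":0,"ty":0,"tz":32,"ax":-0.002,"ay":0,"az":0},{"grip":-0.6,"tx":0,"ty":0,"tz":36,"ax":-0.002,"ay":0,"az":0},{"grip":-0.6,"tx":0,"ty":0,"tz":40,"ax":-0.002,"ay":0,"az":0},{"grip":-0.6,"tx":0,"ty":0,"tz":40,"ax":-0.002,"ay":0,"az":0},{"grip":-0.6,"tx":0,"ty":0,"tz":40,"ax":-0.002,"ay":0,"az":0}])

```text
clock: 8.88
ee_pos: [553.3, -85.0, 338.9]
eef_rot: [[-0.261, 0.965, 0.003], [0.965, 0.261, 0.001], [-0.0, 0.003, -1.0]]
wrist_force: [-0.3, -0.5, -3.3]
gripper_width: 53.0
```

```bash
python3 - <<'E'
from h import *
s=read_state();print(s["clock"],s["ee_pos"],s["wrist_force"],s["torque"],s["gripper_width"])
print(plan((553.2,-85,300),15.1))
E
```

```text
8.8833 [553.32727115 -84.96658509 338.86355251] [-0.26064905 -0.49603337 -3.29014471] [ 0.01798717 -0.01383291  0.05974594] 53.035230717199774
(array([ 0. , -0.3, 38.9]), array([0.0033, 0.0001, 0.0002]))
```

servo_tool(series=[{"grip":-0.6,"tx":0,"ty":-0.3,"tz":5,"ax":0.003,"ay":0,"az":0},{"grip":-0.6,"tx":0,"ty":-0.3,"tz":11,"ax":0.003,"ay":0,"az":0},{"grip":-0.6,"tx":0,"ty":-0.3,"tz":17,"ax":0.003,"ay":0,"az":0},{"grip":-0.6,"tx":0,"ty":-0.3,"tz":22,"ax":0.003,"ay":0,"az":0},{"grip":-0.6,"tx":0,"ty":-0.3,"tz":27,"ax":0.003,"ay":0,"az":0},{"grip":-0.6,"tx":0,"ty":-0.3,"tz":31,"ax":0.003,"ay":0,"az":0},{"grip":-0.6,"tx":0,"ty":-0.3,"tz":34,"ax":0.003,"ay":0,"az":0},{"grip":-0.6,"tx":0,"ty":-0.3,"tz":36,"ax":0.003,"ay":0,"az":0},{"grip":-0.6,"tx":0,"ty":-0.3,"tz":36,"ax":0.003,"ay":0,"az":0},{"grip":-0.6,"tx":0,"ty":-0.3,"tz":36,"ax":0.003,"ay":0,"az":0}])

```text
clock: 9.72
ee_pos: [553.2, -85.0, 302.9]
eef_rot: [[-0.261, 0.965, 0.001], [0.965, 0.261, 0.0], [-0.0, 0.001, -1.0]]
wrist_force: [0.4, 0.5, -3.7]
gripper_width: 53.3
```

```bash
python3 - <<'E'
from h import *
s=read_state();print(s["clock"],s["ee_pos"],s["wrist_force"],s["torque"],s["gripper_width"])
d=get_image("wrist");crop(d,160,120,480,360,2.4,"w8.png")
e=get_image("side");crop(e,300,40,460,240,3,"s8.png")
E
```

```text
9.7167 [553.23968855 -84.9876419  302.88673713] [ 0.35483206  0.4754479  -3.729516  ] [0.04787069 0.01297844 0.05854481] 53.284818533278695
```

View pics/w8.png

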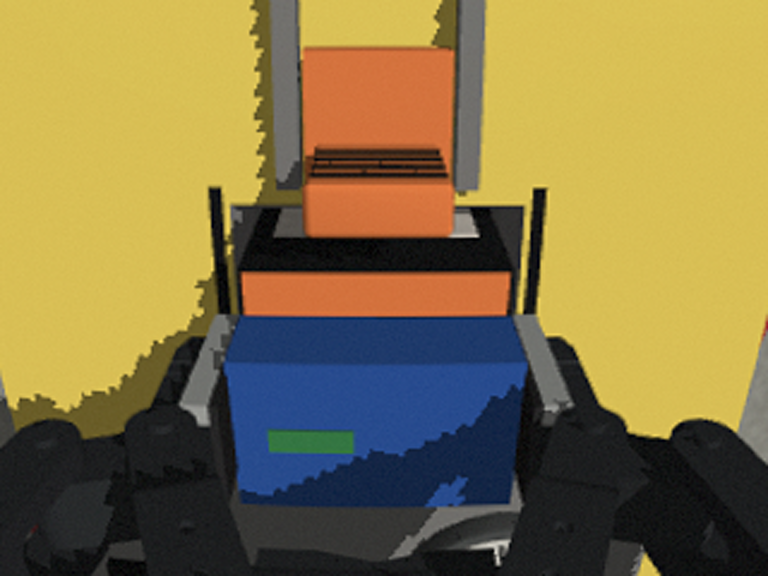

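View pics/s8.png

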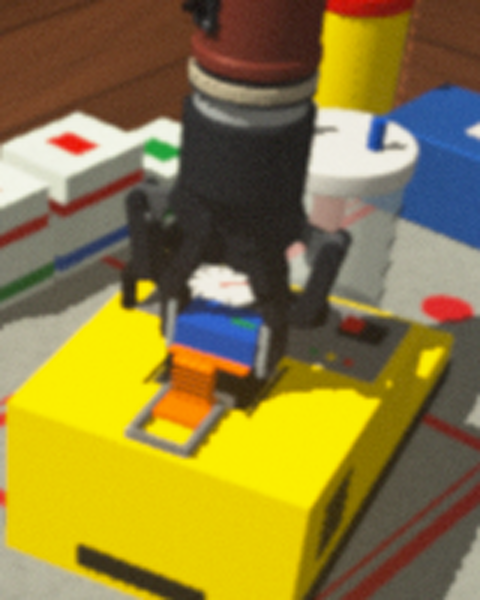

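servo_tool(series=[{"grip":-0.6,"tx":0,"ty":0,"tz":2,"ax":0,"ay":0,"az":0},{"grip":-0.6,"tx":0,"ty":0,"tz":4,"ax":0,"ay":0,"az":0},{"grip":-0.6,"tx":0,"ty":0,"tz":5,"ax":0,"ay":0,"az":0},{"grip":-0.6,"tx":0,"ty":0,"tz":5,"ax":0,"ay":0,"az":0},{"grip":-0.6,"tx":0,"ty":0,"tz":5,"ax":0,"ay":0,"az":0}])

```text
clock: 10.23
ee_pos: [553.3, -85.0, 298.0]
eef_rot: [[-0.261, 0.965, 0.001], [0.965, 0.261, -0.0], [-0.0, 0.001, -1.0]]
wrist_force: [-0.2, 0.8, -3.9]
gripper_width: 52.9
```

servo_tool(series=[{"grip":-0.6,"tx":0,"ty":0,"tz":0.7,"ax":0,"ay":0,"az":0},{"grip":-0.6,"tx":0,"ty":0,"tz":1.4,"ax":0,"ay":0,"az":0},{"grip":-0.6,"tx":0,"ty":0,"tz":1.5,"ax":0,"ay":0,"az":0},{"grip":-0.6,"tx":0,"ty":0,"tz":1.5,"ax":0,"ay":0,"az":0}])

```text
clock: 10.57
ee_pos: [553.2, -85.0, 296.4]
eef_rot: [[-0.261, 0.965, 0.001], [0.965, 0.261, -0.0], [-0.0, 0.001, -1.0]]
wrist_force: [-0.2, 0.0, -3.1]
gripper_width: 53.6
```

servo_tool(series=[{"grip":-0.6,"tx":0,"ty":0,"tz":0.7,"ax":0,"ay":0,"az":0},{"grip":-0.6,"tx":0,"ty":0,"tz":1.4,"ax":0,"ay":0,"az":0},{"grip":-0.6,"tx":0,"ty":0,"tz":1.5,"ax":0,"ay":0,"az":0},{"grip":-0.6,"tx":0,"ty":0,"tz":1.5,"ax":0,"ay":0,"az":0}])

```text
clock: 10.9
ee_pos: [553.3, -85.1, 295.0]
eef_rot: [[-0.261, 0.965, 0.001], [0.965, 0.261, -0.0], [-0.0, 0.001, -1.0]]
wrist_force: [0.5, 0.3, -2.4]
gripper_width: 53.4
```

servo_tool(series=[{"grip":-0.6,"tx":0,"ty":0,"tz":0.7,"ax":0,"ay":0,"az":0},{"grip":-0.6,"tx":0,"ty":0,"tz":1.4,"ax":0,"ay":0,"az":0},{"grip":-0.6,"tx":0,"ty":0,"tz":1.5,"ax":0,"ay":0,"az":0},{"grip":-0.6,"tx":0,"ty":0,"tz":1.5,"ax":0,"ay":0,"az":0}])

```text
clock: 11.23
ee_pos: [553.3, -85.0, 294.1]
eef_rot: [[-0.261, 0.965, 0.001], [0.965, 0.261, -0.0], [-0.001, 0.001, -1.0]]
wrist_force: [-0.5, -0.9, 4.9]
gripper_width: 53.3
```

servo_tool(series=[{"grip":-0.2,"tx":0,"ty":0,"tz":-0.4,"ax":0,"ay":0,"az":0},{"grip":0.2,"tx":0,"ty":0,"tz":-0.5,"ax":0,"ay":0,"az":0},{"grip":0.6,"tx":0,"ty":0,"tz":-0.5,"ax":0,"ay":0,"az":0},{"grip":1,"tx":0,"ty":0,"tz":-0.5,"ax":0,"ay":0,"az":0},{"grip":1,"tx":0,"ty":0,"tz":-0.5,"ax":0,"ay":0,"az":0},{"grip":1,"tx":0,"ty":0,"tz":-0.5,"ax":0,"ay":0,"az":0},{"grip":1,"tx":0,"ty":0,"tz":-5,"ax":0,"ay":0,"az":0},{"grip":1,"tx":0,"ty":0,"tz":-20,"ax":0,"ay":0,"az":0},{"grip":1,"tx":0,"ty":0,"tz":-45,"ax":0,"ay":0,"az":0},{"grip":1,"tx":0,"ty":0,"tz":-70,"ax":0,"ay":0,"az":0},{"grip":1,"tx":0,"ty":0,"tz":-90,"ax":0,"ay":0,"az":0},{"grip":1,"tx":0,"ty":0,"tz":-90,"ax":0,"ay":0,"az":0},{"grip":1,"tx":0,"ty":0,"tz":-90,"ax":0,"ay":0,"az":0}])

```text
clock: 12.32
ee_pos: [553.4, -84.8, 385.5]
eef_rot: [[-0.261, 0.965, 0.004], [0.965, 0.261, -0.001], [-0.002, 0.004, -1.0]]
wrist_force: [0.2, 0.6, -0.6]
gripper_width: 85.5
```

```bash
python3 - <<'E'
from h import *
import pickle
s=read_state();print(s["clock"],s["ee_pos"],s["wrist_force"],s["q"].round(1),s["gripper_width"])
d=get_image("wrist");pickle.dump(d,open("w9.pkl","wb"));crop(d,160,120,480,360,2.4,"w9.png")
E
```

```text
12.3167 [553.38474633 -84.80885878 385.49293494] [ 0.2091782   0.58668954 -0.61600566] [ 25.5  30.8 -29.5  97.8  17.8  55.8   4.4] 85.49844758770438
```

View pics/w9.png

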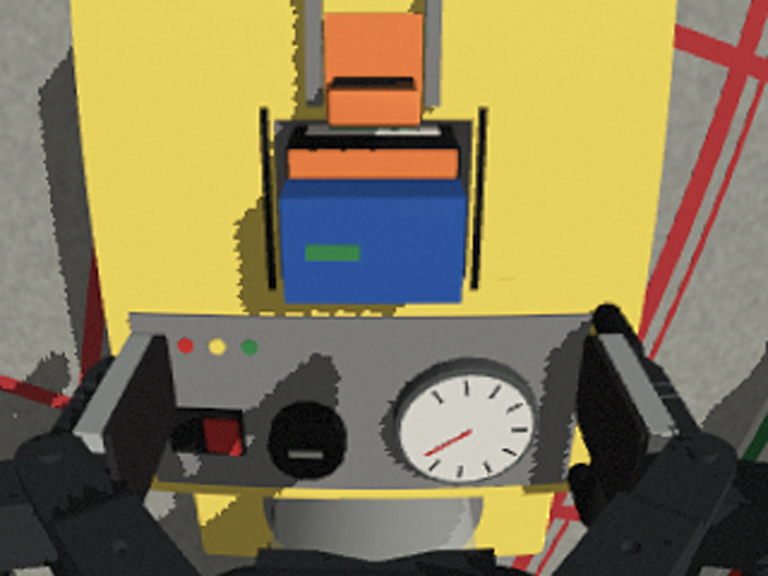

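The pack stands in the bay with its ledge towards the tab (cap at about (370,240), tab at (375,105) in the crop). Next I turn the gripper a quarter round and narrow it to about 38 mm.

```bash
cat >> h.py <<'E'
_a=np.radians(15.1);BX=np.array([np.cos(_a),np.sin(_a),0]);BY=np.array([-np.sin(_a),np.cos(_a),0]);BAY=np.array([553.2,-85.1,120.])
def bay(x,y,z): return BAY+BX*x+BY*y+np.array([0,0,z])
def tob(v): v=np.asarray(v)-BAY; return np.array([v@BX,v@BY,v[2]]).round(1)
E
python3 - <<'E'
from h import *
import pickle
w=pickle.load(open("w9.pkl","rb"))
f=lambda x,y:fray(w,160+(x+.5)/2.4-.5,120+(y+.5)/2.4-.5)
for n,p,z in(("cap nearL",(280,196),32.5),("nearR",(466,196),32.5),("farL",(285,303),32.5),("farR",(462,303),32.5),("tab top",(329,125),34),("",(421,125),34),("tab back",(330,88),34),("",(416,88),34)): print(n,tob(onz(f(*p),120+z)))
for z in (385,345): print(plan(bay(0,29,z-120),105.1))
E
```

```text
cap nearL [-27.2  13.9  32.5]
nearR [26.4 13.8 32.5]
farL [-27.3 -20.6  32.5]
farR [ 26.7 -20.7  32.5]
tab top [-12.5  35.1  34. ]
 [12.9 35.1 34. ]
tab back [-12.1  45.6  34. ]
 [11.4 45.5 34. ]
(array([28.8,  0.2, -0.9]), array([-0.    ,  0.0016, -1.5708]))
(array([28.9,  0.2, 39.1]), array([-0.    ,  0.0016, -1.5708]))
```

servo_tool(series=[{"grip":0.5,"tx":3,"ty":0,"tz":0,"ax":0,"ay":0,"az":-0.12},{"grip":0,"tx":6,"ty":0,"tz":0,"ax":0,"ay":0,"az":-0.24},{"grip":-0.1,"tx":9,"ty":0,"tz":0,"ax":0,"ay":0,"az":-0.36},{"grip":-0.1,"tx":12,"ty":0,"tz":0,"ax":0,"ay":0,"az":-0.48},{"grip":-0.1,"tx":15,"ty":0,"tz":0,"ax":0,"ay":0,"az":-0.6},{"grip":-0.1,"tx":18,"ty":0,"tz":0,"ax":0,"ay":0,"az":-0.72},{"grip":-0.1,"tx":21,"ty":0,"tz":0,"ax":0,"ay":0,"az":-0.84},{"grip":-0.1,"tx":24,"ty":0,"tz":0,"ax":0,"ay":0,"az":-0.96},{"grip":-0.1,"tx":27,"ty":0,"tz":0,"ax":0,"ay":0,"az":-1.08},{"grip":-0.1,"tx":30,"ty":0,"tz":0,"ax":0,"ay":0,"az":-1.2},{"grip":-0.1,"tx":30,"ty":0,"tz":0,"ax":0,"ay":0,"az":-1.32},{"grip":-0.1,"tx":30,"ty":0,"tz":0,"ax":0,"ay":0,"az":-1.44},{"grip":-0.1,"tx":30,"ty":0,"tz":0,"ax":0,"ay":0,"az":-1.54},{"grip":-0.1,"tx":30,"ty":0,"tz":0,"ax":0,"ay":0.002,"az":-1.57},{"grip":-0.1,"tx":30,"ty":0,"tz":0,"ax":0,"ay":0.002,"az":-1.57},{"grip":-0.1,"tx":30,"ty":0,"tz":0,"ax":0,"ay":0.002,"az":-1.57},{"grip":-0.1,"tx":30,"ty":0,"tz":0,"ax":0,"ay":0.002,"az":-1.57}], force=40)

```text
clock: 13.78
ee_pos: [545.0, -56.1, 383.4]
eef_rot: [[-0.966, -0.259, -0.002], [-0.259, 0.966, 0.0], [0.002, 0.001, -1.0]]
wrist_force: [-0.3, -0.2, 0.0]
gripper_width: 38.6
```

```bash
python3 - <<'E'
from h import *
import pickle
s=read_state();print(s["clock"],s["ee_pos"],tob(s["ee_pos"]),s["wrist_force"],s["q"].round(1),s["gripper_width"])
d=get_image("wrist");pickle.dump(d,open("w10.pkl","wb"));crop(d,160,120,480,400,2.4,"w10.png")
print(plan(bay(0,30,225),105.1))
E
```

```text
13.7833 [544.97208601 -56.14124301 383.40132398] [ -0.4  30.1 263.4] [-0.25241076 -0.19807372  0.01295964] [ 36.6  36.6 -54.2  99.3  33.3  61.7  76.3] 38.604174715411375
(array([-0.4, -0.2, 38.7]), array([ 0.0004, -0.0012, -0.0014]))
```

View pics/w10.png

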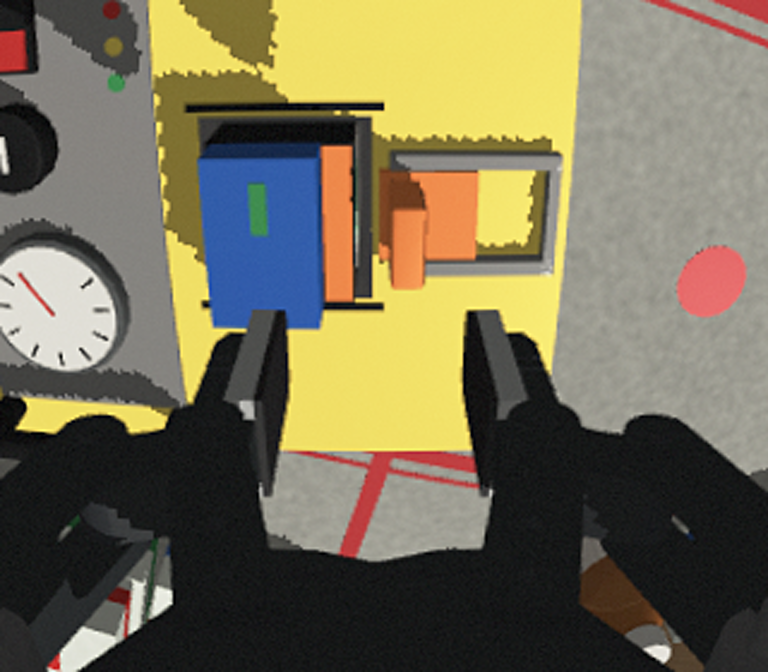

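```bash
python3 - <<'E'
from h import *
import pickle
w=pickle.load(open("w10.pkl","rb"));s=read_state();R=s["eef_rot"];p=s["ee_pos"]
f=lambda x,y:fray(w,160+(x+.5)/2.4-.5,120+(y+.5)/2.4-.5)
for h in(160,165,170,175):
    r=[]
    for q in((252,312),(287,312),(467,312),(498,312)):
        c,v=f(*q);c=R.T@(c-p);v=R.T@v;r.append((c+v*(h-c[2])/v[2]).round(1).tolist())
    print(h,r)
E
```

```text
160 [[15.9, -24.3, 160.0], [16.0, -17.4, 160.0], [16.0, 17.8, 160.0], [15.9, 24.0, 160.0]]
165 [[13.3, -25.2, 165.0], [13.4, -18.0, 165.0], [13.4, 18.5, 165.0], [13.3, 24.9, 165.0]]
170 [[10.7, -26.2, 170.0], [10.8, -18.7, 170.0], [10.8, 19.2, 170.0], [10.6, 25.8, 170.0]]
175 [[8.0, -27.1, 175.0], [8.2, -19.4, 175.0], [8.1, 19.9, 175.0], [8.0, 26.8, 175.0]]
```

servo_tool(series=[{"grip":-0.1,"tx":-0.4,"ty":0,"tz":15,"ax":0,"ay":-0.001,"az":0},{"grip":-0.1,"tx":-0.4,"ty":0,"tz":30,"ax":0,"ay":-0.001,"az":0},{"grip":-0.1,"tx":-0.4,"ty":0,"tz":42,"ax":0,"ay":-0.001,"az":0},{"grip":-0.1,"tx":-0.4,"ty":0,"tz":49,"ax":0,"ay":-0.001,"az":0},{"grip":-0.1,"tx":-0.4,"ty":0,"tz":53,"ax":0,"ay":-0.001,"az":0},{"grip":-0.1,"tx":-0.4,"ty":0,"tz":54,"ax":0,"ay":-0.001,"az":0},{"grip":-0.1,"tx":-0.4,"ty":0,"tz":54,"ax":0,"ay":-0.001,"az":0},{"grip":-0.1,"tx":-0.4,"ty":0,"tz":54,"ax":0,"ay":-0.001,"az":0}])

```text
clock: 14.5
ee_pos: [545.6, -55.8, 330.2]
eef_rot: [[-0.966, -0.259, 0.001], [-0.259, 0.966, 0.0], [-0.001, 0.0, -1.0]]
wrist_force: [0.2, -0.2, 0.4]
gripper_width: 38.1
```

```bash
python3 - <<'E'
from h import *
import pickle
s=read_state();print(s["clock"],tob(s["ee_pos"]),s["ee_pos"],s["wrist_force"],s["gripper_width"])
d=get_image("wrist");pickle.dump(d,open("w11.pkl","wb"));crop(d,160,120,480,400,2.4,"w11.png")
e=get_image("side");crop(e,320,100,440,210,6,"s11.png")
E
```

```text
14.5 [  0.3  30.3 210.2] [545.58979491 -55.76780392 330.23899653] [ 0.1673243  -0.19901481  0.41325486] 38.08126637824953
```

View pics/w11.png

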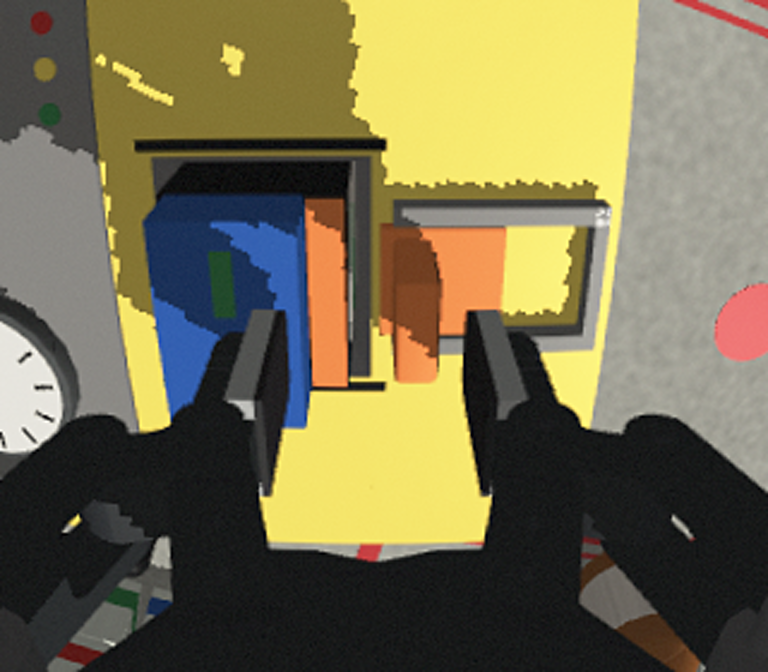

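View pics/s11.png

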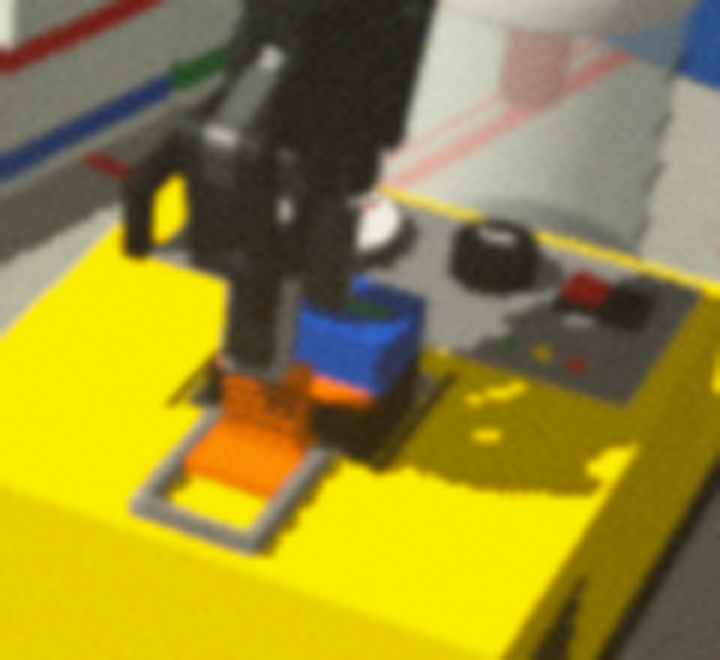

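servo_tool(series=[{"grip":-0.1,"tx":0,"ty":-1.5,"tz":2,"ax":0,"ay":0.001,"az":0},{"grip":-0.1,"tx":0,"ty":-1.5,"tz":4,"ax":0,"ay":0.001,"az":0},{"grip":-0.1,"tx":0,"ty":-1.5,"tz":6,"ax":0,"ay":0.001,"az":0},{"grip":-0.1,"tx":0,"ty":-1.5,"tz":7,"ax":0,"ay":0.001,"az":0},{"grip":-0.1,"tx":0,"ty":-1.5,"tz":7,"ax":0,"ay":0.001,"az":0},{"grip":-0.1,"tx":0,"ty":-1.5,"tz":7,"ax":0,"ay":0.001,"az":0}])

```text
clock: 15.1
ee_pos: [546.1, -57.3, 323.7]
eef_rot: [[-0.966, -0.259, 0.001], [-0.259, 0.966, -0.0], [-0.001, -0.001, -1.0]]
wrist_force: [-0.8, -0.8, 4.4]
gripper_width: 38.6
```

servo_tool(series=[{"grip":-0.1,"tx":0,"ty":0,"tz":1.5,"ax":0,"ay":0,"az":0},{"grip":-0.1,"tx":0,"ty":0,"tz":3,"ax":0,"ay":0,"az":0},{"grip":-0.1,"tx":0,"ty":0,"tz":4.5,"ax":0,"ay":0,"az":0},{"grip":-0.1,"tx":0,"ty":0,"tz":6,"ax":0,"ay":0,"az":0},{"grip":-0.1,"tx":0,"ty":0,"tz":7.5,"ax":0,"ay":0,"az":0},{"grip":-0.1,"tx":0,"ty":0,"tz":9,"ax":0,"ay":0,"az":0},{"grip":-0.1,"tx":0,"ty":0,"tz":10,"ax":0,"ay":0,"az":0},{"grip":-0.1,"tx":0,"ty":0,"tz":10,"ax":0,"ay":0,"az":0},{"grip":-0.1,"tx":0,"ty":0,"tz":10,"ax":0,"ay":0,"az":0}])

```text
clock: 15.85
ee_pos: [546.3, -57.0, 315.1]
eef_rot: [[-0.966, -0.259, 0.002], [-0.259, 0.966, -0.001], [-0.002, -0.002, -1.0]]
wrist_force: [-2.7, -1.4, 10.3]
gripper_width: 38.5
```

```bash
python3 - <<'E'
from h import *
s=read_state();print(s["clock"],tob(s["ee_pos"]),s["ee_pos"],s["wrist_force"],s["torque"],s["gripper_width"])
d=get_image("wrist");crop(d,160,120,480,400,2.4,"w12.png")
s=read_state();print(s["clock"],tob(s["ee_pos"]),s["ee_pos"],s["wrist_force"])
E
```

```text
15.85 [  0.7  28.9 195.1] [546.31038741 -56.99448336 315.13088215] [-2.66314957 -1.44325147 10.28644413] [-0.41676453  0.46962029 -0.05214135] 38.48462615216701
15.9 [  0.7  29.  195.2] [546.2998669  -56.92645041 315.16908267] [-2.23945252 -0.04628672 10.09182205]
```

View pics/w12.png

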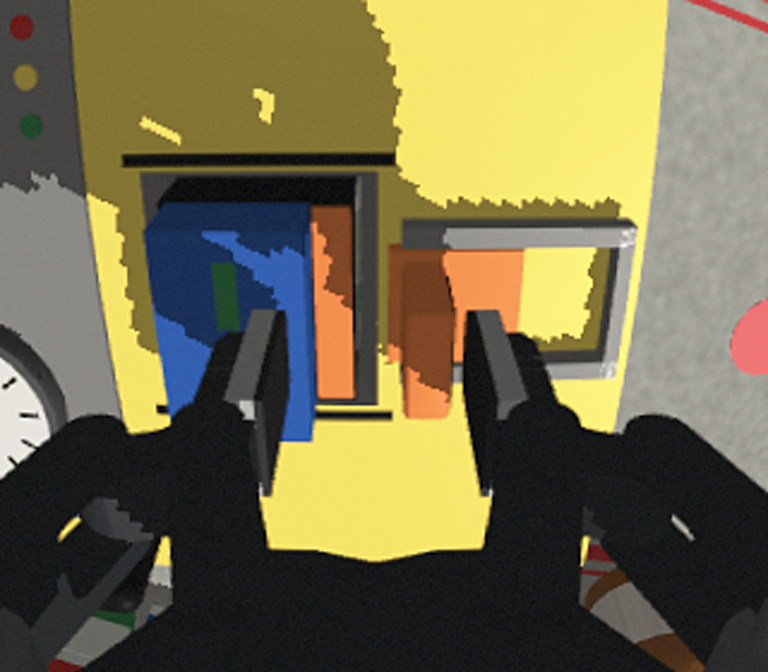

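servo_tool(series=[{"grip":-0.1,"tx":0,"ty":0,"tz":2,"ax":0,"ay":0,"az":0},{"grip":-0.1,"tx":0,"ty":0,"tz":3,"ax":0,"ay":0,"az":0},{"grip":-0.1,"tx":0,"ty":0,"tz":4,"ax":0,"ay":0,"az":0},{"grip":-0.1,"tx":0,"ty":0,"tz":5,"ax":0,"ay":0,"az":0},{"grip":-0.1,"tx":0,"ty":0,"tz":6,"ax":0,"ay":0,"az":0},{"grip":-0.1,"tx":0,"ty":0,"tz":6.5,"ax":0,"ay":0,"az":0},{"grip":-0.1,"tx":0,"ty":0,"tz":6.5,"ax":0,"ay":0,"az":0},{"grip":-0.1,"tx":0,"ty":0,"tz":6.5,"ax":0,"ay":0,"az":0}])

```text
clock: 16.57
ee_pos: [546.5, -56.5, 310.7]
eef_rot: [[-0.966, -0.259, 0.004], [-0.259, 0.966, -0.003], [-0.003, -0.004, -1.0]]
wrist_force: [-2.8, -1.2, 14.7]
gripper_width: 38.4
```

servo_tool(series=[{"grip":-0.1,"tx":0,"ty":0,"tz":2.5,"ax":0,"ay":0,"az":0},{"grip":-0.1,"tx":0,"ty":0,"tz":3,"ax":0,"ay":0,"az":0},{"grip":-0.1,"tx":0,"ty":0,"tz":3.5,"ax":0,"ay":0,"az":0},{"grip":-0.1,"tx":0,"ty":0,"tz":4,"ax":0,"ay":0,"az":0},{"grip":-0.1,"tx":0,"ty":0,"tz":4,"ax":0,"ay":0,"az":0},{"grip":-0.1,"tx":0,"ty":0,"tz":4,"ax":0,"ay":0,"az":0},{"grip":-0.1,"tx":0,"ty":0,"tz":4,"ax":0,"ay":0,"az":0}])

```text
clock: 17.15
ee_pos: [546.7, -55.9, 309.5]
eef_rot: [[-0.966, -0.259, 0.006], [-0.259, 0.966, -0.005], [-0.004, -0.007, -1.0]]
wrist_force: [-4.5, -1.2, 18.5]
gripper_width: 38.4
```

```bash
python3 - <<'E'
from h import *
s=read_state();print(s["clock"],tob(s["ee_pos"]),s["ee_pos"],s["wrist_force"],s["torque"],s["gripper_width"],s["eef_rot"].round(4).tolist())
print(plan(bay(0,29,s["ee_pos"][2]-120),105.1))
E
```

```text
17.15 [  1.3  29.9 189.5] [546.66953719 -55.92901374 309.48067694] [-4.45729268 -1.17651435 18.48629312] [-0.67816019  0.99303765 -0.09084892] 38.379485094831125 [[-0.9659, -0.259, 0.0059], [-0.2591, 0.9658, -0.0052], [-0.0044, -0.0065, -1.0]]
(array([ 1.3, -0.9,  0. ]), array([-0.0065,  0.0043, -0.0015]))
```

servo_tool(series=[{"grip":-0.1,"tx":0.3,"ty":-1,"tz":2.5,"ax":-0.003,"ay":0.002,"az":0},{"grip":-0.1,"tx":0.5,"ty":-2,"tz":2.5,"ax":-0.005,"ay":0.003,"az":0},{"grip":-0.1,"tx":0.7,"ty":-3,"tz":2.5,"ax":-0.006,"ay":0.004,"az":0},{"grip":-0.1,"tx":1,"ty":-4,"tz":2.5,"ax":-0.006,"ay":0.004,"az":0},{"grip":-0.1,"tx":1,"ty":-5,"tz":2.5,"ax":-0.006,"ay":0.004,"az":0},{"grip":-0.1,"tx":1,"ty":-6,"tz":2.5,"ax":-0.006,"ay":0.004,"az":0},{"grip":-0.1,"tx":1,"ty":-7,"tz":2.5,"ax":-0.006,"ay":0.004,"az":0},{"grip":-0.1,"tx":1,"ty":-7,"tz":2.5,"ax":-0.006,"ay":0.004,"az":0},{"grip":-0.1,"tx":1,"ty":-7,"tz":2.5,"ax":-0.006,"ay":0.004,"az":0}])

```text
clock: 17.9
ee_pos: [547.4, -59.6, 309.9]
eef_rot: [[-0.965, -0.261, 0.003], [-0.261, 0.965, 0.004], [-0.003, 0.003, -1.0]]
wrist_force: [-5.5, 4.6, 17.0]
gripper_width: 38.4
```

```bash
cat > st.py <<'E'
from h import *
import sys
s=read_state();R=s["eef_rot"];p=np.array(s["ee_pos"])
print(s["clock"],"tcp",tob(p),"tip mid",tob(p+R[:,2]*170.5),"F bay",(s["wrist_force"]@BX).round(1),(s["wrist_force"]@BY).round(1),s["wrist_force"][2].round(1),"W",s["gripper_width"].round(1))
print(plan(bay(0,tob(p)[1],p[2]-120),105.1))
if len(sys.argv)>1:
    d=get_image("wrist");crop(d,160,120,480,400,2.4,"w%s.png"%sys.argv[1])
E
python3 st.py 13
```

```text
Traceback (most recent call last):
  File "st.py", line 4, in <module>
    print(s["clock"],"tcp",tob(p),"tip mid",tob(p+R[:,2]*170.5),"F bay",(s["wrist_force"]@BX).round(1),(s["wrist_force"]@BY).round(1),s["wrist_force"][2].round(1),"W",s["gripper_width"].round(1))
                                                                                                                                                                       ^^^^^^^^^^^^^^^^^^^^^^^^
AttributeError: 'float' object has no attribute 'round'
```

```bash
sed -i 's/s\["gripper_width"\].round(1)/round(s["gripper_width"],1)/' st.py; python3 st.py 13
```

```text
17.9 tcp [  1.   26.2 189.9] tip mid [ 1.6 26.6 19.4] F bay -4.1 5.9 17.0 W 38.4
(array([ 1. ,  0.1, -0. ]), array([0.0027, 0.0035, 0.001 ]))
```

View pics/w13.png

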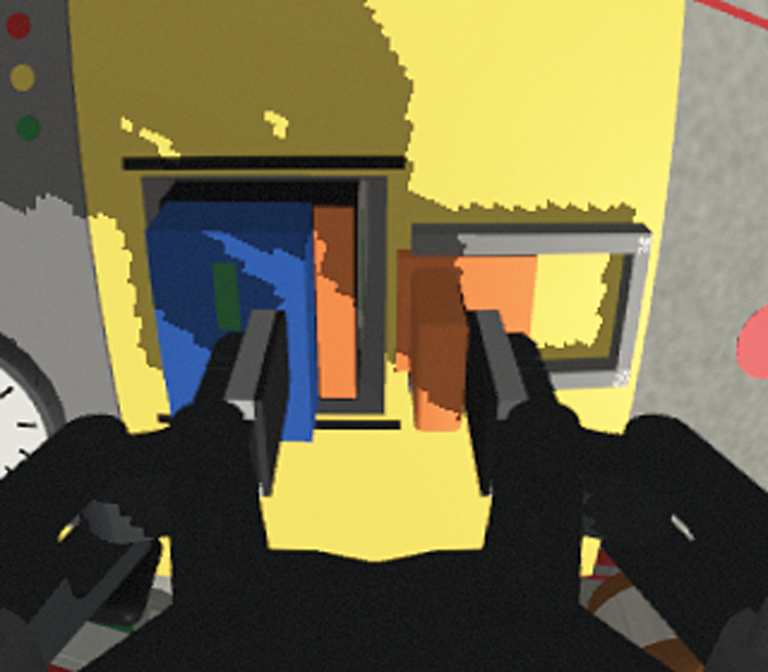

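servo_tool(series=[{"grip":-0.1,"tx":0.5,"ty":-3.3,"tz":2.8,"ax":0,"ay":0.002,"az":0},{"grip":-0.1,"tx":1,"ty":-4,"tz":3,"ax":0,"ay":0.003,"az":0},{"grip":-0.1,"tx":1,"ty":-4.7,"tz":3,"ax":0,"ay":0.003,"az":0},{"grip":-0.1,"tx":1,"ty":-5.4,"tz":3,"ax":0,"ay":0.003,"az":0},{"grip":-0.1,"tx":1,"ty":-6.1,"tz":3,"ax":0,"ay":0.003,"az":0},{"grip":-0.1,"tx":1,"ty":-6.8,"tz":3,"ax":0,"ay":0.003,"az":0},{"grip":-0.1,"tx":1,"ty":-7.5,"tz":3,"ax":0,"ay":0.003,"az":0},{"grip":-0.1,"tx":1,"ty":-8,"tz":3,"ax":0,"ay":0.003,"az":0},{"grip":-0.1,"tx":1,"ty":-8,"tz":3,"ax":0,"ay":0.003,"az":0}])

```text
clock: 18.7
ee_pos: [547.9, -61.2, 310.1]
eef_rot: [[-0.964, -0.267, 0.002], [-0.267, 0.964, 0.012], [-0.005, 0.011, -1.0]]
wrist_force: [-5.7, 9.5, 17.8]
gripper_width: 38.3
```

```bash
python3 st.py 14
```

```text
18.7 tcp [  1.1  24.4 190.1] tip mid [ 1.9 26.4 19.6] F bay -3.1 10.6 17.8 W 38.3
(array([ 1.1, -0. , -0. ]), array([0.0115, 0.0048, 0.0063]))
```

View pics/w14.png

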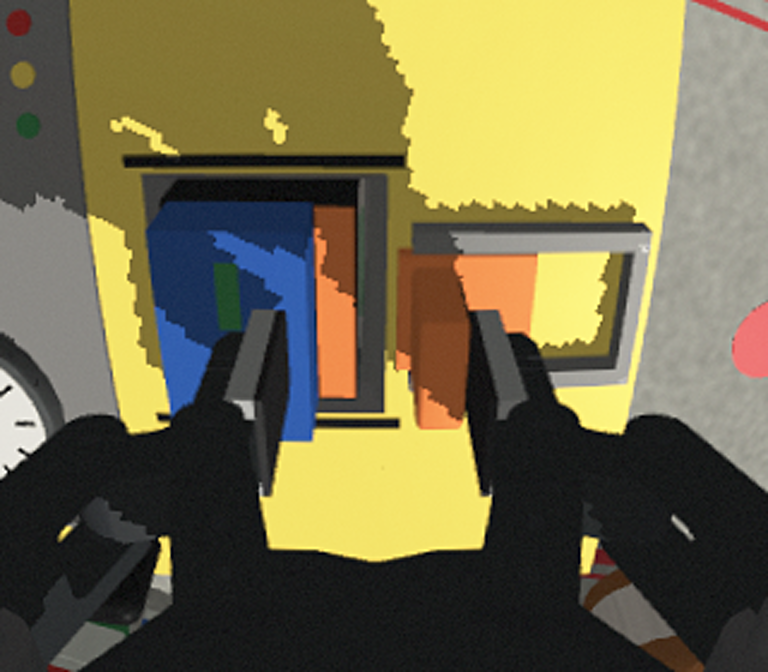

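The finger's pad sticks to the cap: 10.6 N sideways and no slip. So I'll lift off and press again near the cap's middle, then draw the tab by closing the gripper while the pressing finger stays put.

servo_tool(series=[{"grip":-0.1,"tx":0,"ty":1,"tz":0,"ax":0.006,"ay":0.002,"az":0.003},{"grip":-0.1,"tx":0.5,"ty":1,"tz":-3,"ax":0.011,"ay":0.005,"az":0.006},{"grip":-0.1,"tx":1,"ty":1,"tz":-7,"ax":0.011,"ay":0.005,"az":0.006},{"grip":-0.1,"tx":1,"ty":1,"tz":-12,"ax":0.011,"ay":0.005,"az":0.006},{"grip":-0.1,"tx":1,"ty":1,"tz":-17,"ax":0.011,"ay":0.005,"az":0.006},{"grip":0,"tx":1,"ty":1,"tz":-22,"ax":0.011,"ay":0.005,"az":0.006},{"grip":0.035,"tx":1,"ty":1,"tz":-22,"ax":0.011,"ay":0.005,"az":0.006},{"grip":0.035,"tx":1,"ty":1,"tz":-22,"ax":0.011,"ay":0.005,"az":0.006},{"grip":0.035,"tx":1,"ty":1,"tz":-22,"ax":0.011,"ay":0.005,"az":0.006}], force=25)

```text
clock: 19.5
ee_pos: [546.5, -61.2, 331.5]
eef_rot: [[-0.966, -0.26, -0.001], [-0.26, 0.966, 0.0], [0.001, 0.001, -1.0]]
wrist_force: [-0.9, 0.5, 0.2]
gripper_width: 44.3
```

```bash
python3 st.py 15; python3 -c "
from h import *
print(plan(bay(0.3,25.7,210),105.1))"
```

```text
19.5 tcp [ -0.3  24.8 211.5] tip mid [-0.5 24.9 41. ] F bay -0.8 0.7 0.2 W 44.3
(array([-0.3, -0. , -0. ]), array([ 0.0006, -0.0013, -0.0001]))
(array([-0.6,  0.8,  1.4]), array([ 0.0007, -0.0015,  0.0001]))
```

View pics/w15.png

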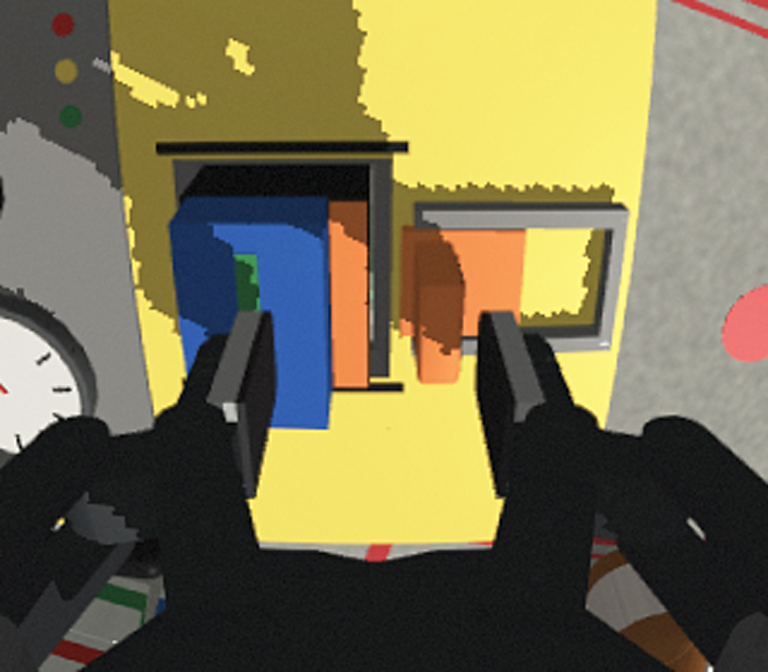

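servo_tool(series=[{"grip":0.035,"tx":-0.5,"ty":0.7,"tz":3,"ax":0,"ay":-0.001,"az":0},{"grip":0.035,"tx":-0.5,"ty":0.7,"tz":5.5,"ax":0,"ay":-0.001,"az":0},{"grip":0.035,"tx":-0.5,"ty":0.7,"tz":7.5,"ax":0,"ay":-0.001,"az":0},{"grip":0.035,"tx":-0.5,"ty":0.7,"tz":9,"ax":0,"ay":-0.001,"az":0},{"grip":0.035,"tx":-0.5,"ty":0.7,"tz":10.5,"ax":-0.001,"ay":-0.001,"az":0},{"grip":0.035,"tx":-0.5,"ty":0.7,"tz":12,"ax":-0.001,"ay":-0.001,"az":0},{"grip":0.035,"tx":-0.5,"ty":0.7,"tz":13.5,"ax":-0.001,"ay":-0.001,"az":0},{"grip":0.035,"tx":-0.5,"ty":0.7,"tz":15,"ax":-0.002,"ay":-0.001,"az":0},{"grip":0.035,"tx":-0.5,"ty":0.7,"tz":16.5,"ax":-0.002,"ay":-0.001,"az":0},{"grip":0.035,"tx":-0.5,"ty":0.7,"tz":18,"ax":-0.003,"ay":-0.001,"az":0},{"grip":0.035,"tx":-0.5,"ty":0.7,"tz":18,"ax":-0.003,"ay":-0.001,"az":0},{"grip":0.035,"tx":-0.5,"ty":0.7,"tz":18,"ax":-0.003,"ay":-0.001,"az":0}])

```text
clock: 20.55
ee_pos: [547.0, -60.3, 315.0]
eef_rot: [[-0.966, -0.26, 0.0], [-0.26, 0.966, 0.002], [-0.001, 0.002, -1.0]]
wrist_force: [-2.6, -1.2, 11.1]
gripper_width: 44.3
```

```bash
python3 st.py
```

```text
20.55 tcp [  0.5  25.5 195. ] tip mid [ 0.6 25.8 24.5] F bay -2.9 -0.4 11.1 W 44.3
(array([ 0.5, -0. , -0. ]), array([ 0.0016,  0.0005, -0.0003]))
```

servo_tool(series=[{"grip":0.035,"tx":0.3,"ty":0,"tz":2.5,"ax":0,"ay":0,"az":0},{"grip":0.035,"tx":0.3,"ty":0,"tz":3.5,"ax":-0.001,"ay":0,"az":0},{"grip":0.035,"tx":0.3,"ty":0,"tz":4.5,"ax":-0.001,"ay":0,"az":0},{"grip":0.035,"tx":0.3,"ty":0,"tz":5.5,"ax":-0.002,"ay":0,"az":0},{"grip":0.035,"tx":0.3,"ty":0,"tz":6.5,"ax":-0.002,"ay":0,"az":0},{"grip":0.035,"tx":0.3,"ty":0,"tz":7.5,"ax":-0.002,"ay":0,"az":0},{"grip":0.035,"tx":0.3,"ty":0,"tz":7.5,"ax":-0.002,"ay":0,"az":0},{"grip":0.035,"tx":0.3,"ty":0,"tz":7.5,"ax":-0.002,"ay":0,"az":0}])

```text
clock: 21.22
ee_pos: [547.0, -60.2, 309.8]
eef_rot: [[-0.966, -0.26, 0.002], [-0.26, 0.966, 0.001], [-0.002, 0.001, -1.0]]
wrist_force: [-3.1, -1.0, 14.6]
gripper_width: 44.5
```

```bash
python3 st.py
```

```text
21.2167 tcp [  0.5  25.7 189.8] tip mid [ 0.9 25.8 19.3] F bay -3.2 -0.1 14.6 W 44.5
(array([ 0.5,  0. , -0. ]), array([ 0.0008,  0.002 , -0.0006]))
```

servo_tool(series=[{"grip":0.035,"tx":0.3,"ty":0,"tz":2.5,"ax":0,"ay":0.001,"az":0},{"grip":0.035,"tx":0.3,"ty":0,"tz":3,"ax":-0.001,"ay":0.001,"az":0},{"grip":0.035,"tx":0.3,"ty":0,"tz":3.5,"ax":-0.002,"ay":0.001,"az":0},{"grip":0.035,"tx":0.3,"ty":0,"tz":4,"ax":-0.002,"ay":0.001,"az":0},{"grip":0.035,"tx":0.3,"ty":0,"tz":4,"ax":-0.002,"ay":0.001,"az":0},{"grip":0.035,"tx":0.3,"ty":0,"tz":4,"ax":-0.002,"ay":0.001,"az":0},{"grip":0.035,"tx":0.3,"ty":0,"tz":4,"ax":-0.002,"ay":0.001,"az":0}])

```text
clock: 21.8
ee_pos: [547.2, -59.9, 308.8]
eef_rot: [[-0.966, -0.26, 0.003], [-0.26, 0.966, 0.0], [-0.003, -0.001, -1.0]]
wrist_force: [-4.1, -0.9, 16.6]
gripper_width: 44.2
```

```bash
python3 st.py 16
```

```text
21.8 tcp [  0.7  25.9 188.8] tip mid [ 1.3 25.7 18.3] F bay -4.2 0.2 16.6 W 44.2
(array([ 0.7,  0. , -0. ]), array([-0.0007,  0.0032, -0.001 ]))
```

View pics/w16.png

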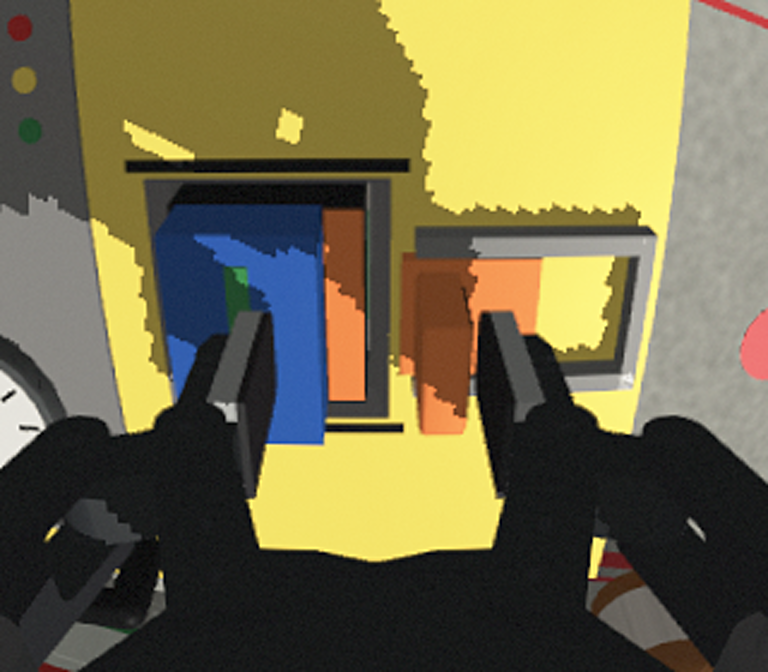

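servo_tool(series=[{"grip":0.035,"tx":0.4,"ty":0,"tz":3.4,"ax":0,"ay":0.002,"az":0},{"grip":0.01,"tx":0.4,"ty":-0.2,"tz":3.6,"ax":0,"ay":0.003,"az":0},{"grip":-0.015,"tx":0.4,"ty":-0.8,"tz":3.5,"ax":0,"ay":0.003,"az":0},{"grip":-0.04,"tx":0.4,"ty":-1.3,"tz":3.4,"ax":0,"ay":0.003,"az":0},{"grip":-0.065,"tx":0.4,"ty":-1.9,"tz":3.2,"ax":0,"ay":0.003,"az":0},{"grip":-0.09,"tx":0.4,"ty":-2.4,"tz":3,"ax":0,"ay":0.003,"az":0},{"grip":-0.11,"tx":0.4,"ty":-2.9,"tz":2.8,"ax":0,"ay":0.003,"az":0},{"grip":-0.13,"tx":0.4,"ty":-3.4,"tz":2.6,"ax":0,"ay":0.003,"az":0},{"grip":-0.15,"tx":0.4,"ty":-3.9,"tz":2.5,"ax":0,"ay":0.003,"az":0},{"grip":-0.15,"tx":0.4,"ty":-4.1,"tz":2.4,"ax":0,"ay":0.003,"az":0},{"grip":-0.15,"tx":0.4,"ty":-4.1,"tz":2.4,"ax":0,"ay":0.003,"az":0}])

```text
clock: 22.77
ee_pos: [548.3, -63.1, 309.8]
eef_rot: [[-0.966, -0.26, 0.004], [-0.26, 0.966, -0.002], [-0.003, -0.003, -1.0]]
wrist_force: [-4.3, 1.1, 17.8]
gripper_width: 36.2
```

```bash
python3 st.py 17
```

```text
22.7667 tcp [  1.   22.6 189.8] tip mid [ 1.5 22.  19.3] F bay -3.9 2.1 17.8 W 36.2
(array([ 1.,  0., -0.]), array([-0.0031,  0.003 , -0.0009]))
```

View pics/w17.png

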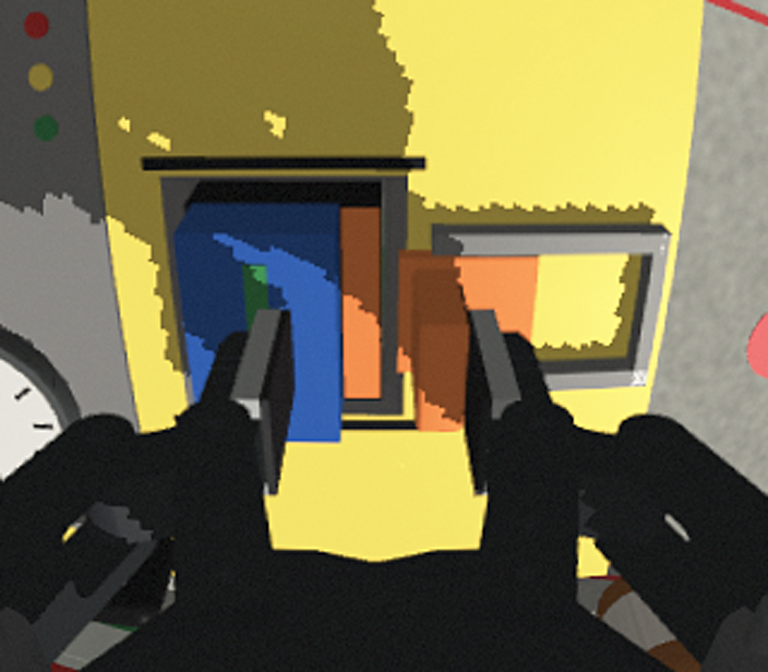

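servo_tool(series=[{"grip":-0.16,"tx":0.6,"ty":-0.3,"tz":3.4,"ax":-0.002,"ay":0.003,"az":0},{"grip":-0.185,"tx":0.6,"ty":-0.8,"tz":3.4,"ax":-0.003,"ay":0.003,"az":0},{"grip":-0.21,"tx":0.6,"ty":-1.3,"tz":3.3,"ax":-0.003,"ay":0.003,"az":0},{"grip":-0.235,"tx":0.6,"ty":-1.9,"tz":3.2,"ax":-0.003,"ay":0.003,"az":0},{"grip":-0.26,"tx":0.6,"ty":-2.4,"tz":3,"ax":-0.003,"ay":0.003,"az":0},{"grip":-0.285,"tx":0.6,"ty":-2.9,"tz":2.9,"ax":-0.003,"ay":0.003,"az":0},{"grip":-0.295,"tx":0.6,"ty":-3.1,"tz":2.8,"ax":-0.003,"ay":0.003,"az":0},{"grip":-0.295,"tx":0.6,"ty":-3.1,"tz":2.8,"ax":-0.003,"ay":0.003,"az":0}], force=20)

```text
clock: 23.48
ee_pos: [549.0, -65.6, 310.4]
eef_rot: [[-0.966, -0.259, 0.004], [-0.26, 0.966, -0.003], [-0.003, -0.003, -1.0]]
wrist_force: [-4.2, -1.3, 18.6]
gripper_width: 30.0
```

```bash
python3 st.py 18
```

```text
23.4833 tcp [  1.1  19.9 190.4] tip mid [ 1.5 19.3 19.9] F bay -4.4 -0.1 18.6 W 30.0
(array([ 1.1,  0. , -0. ]), array([-0.0034,  0.0027, -0.001 ]))
```

View pics/w18.png

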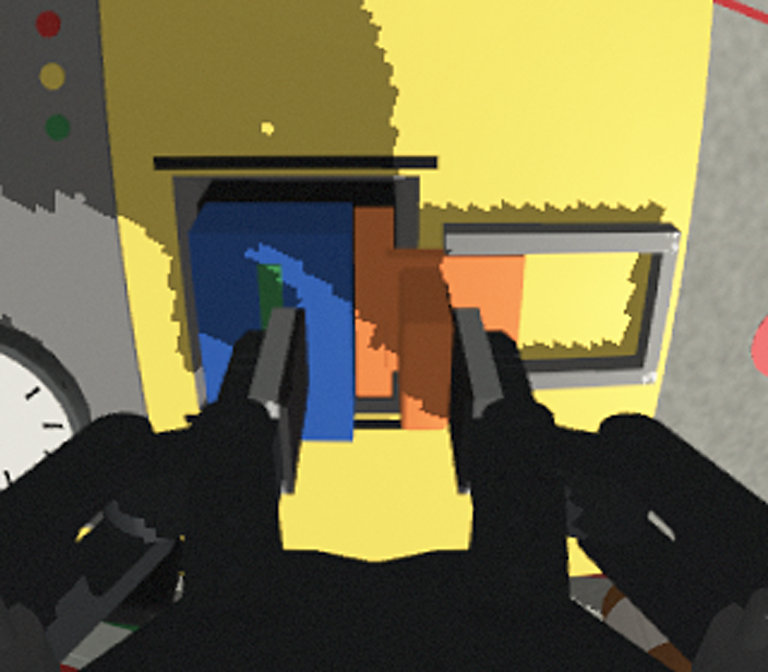

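servo_tool(series=[{"grip":-0.31,"tx":0.6,"ty":-0.3,"tz":3.4,"ax":-0.003,"ay":0.003,"az":0},{"grip":-0.335,"tx":0.6,"ty":-0.8,"tz":3.3,"ax":-0.003,"ay":0.003,"az":0},{"grip":-0.36,"tx":0.6,"ty":-1.3,"tz":3.2,"ax":-0.003,"ay":0.003,"az":0},{"grip":-0.385,"tx":0.6,"ty":-1.9,"tz":3.1,"ax":-0.003,"ay":0.003,"az":0},{"grip":-0.41,"tx":0.6,"ty":-2.4,"tz":3,"ax":-0.003,"ay":0.003,"az":0},{"grip":-0.43,"tx":0.6,"ty":-2.9,"tz":2.9,"ax":-0.003,"ay":0.003,"az":0},{"grip":-0.43,"tx":0.6,"ty":-2.9,"tz":2.8,"ax":-0.003,"ay":0.003,"az":0},{"grip":-0.43,"tx":0.6,"ty":-2.9,"tz":2.8,"ax":-0.003,"ay":0.003,"az":0}], force=20)

```text
clock: 24.2
ee_pos: [549.6, -67.6, 310.9]
eef_rot: [[-0.966, -0.26, 0.003], [-0.26, 0.966, -0.002], [-0.003, -0.003, -1.0]]
wrist_force: [-5.0, -0.2, 18.8]
gripper_width: 24.5
```

```bash
python3 st.py 19
```

```text
24.2 tcp [  1.1  17.8 190.9] tip mid [ 1.6 17.3 20.4] F bay -4.9 1.2 18.8 W 24.5
(array([ 1.1,  0. , -0. ]), array([-0.0028,  0.0025, -0.0007]))
```

View pics/w19.png

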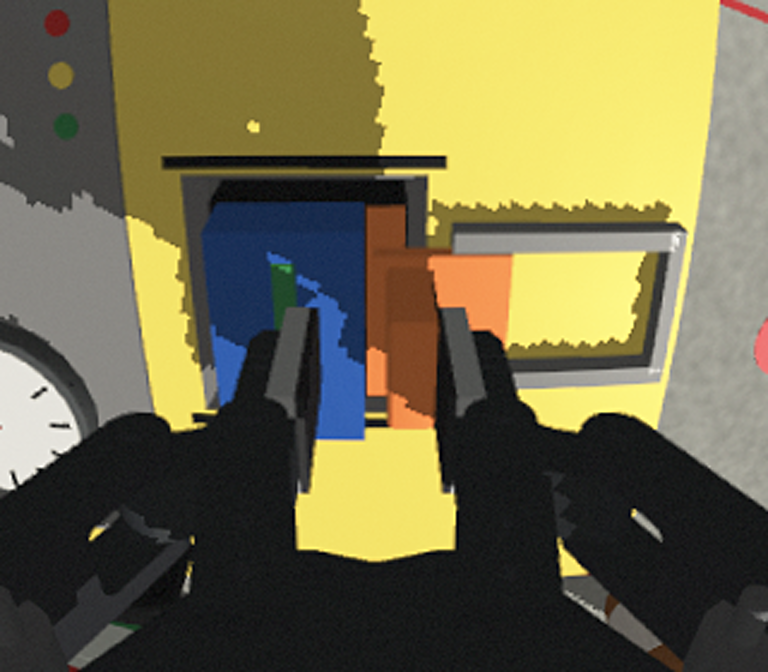

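servo_tool(series=[{"grip":-0.445,"tx":0.6,"ty":-0.5,"tz":3.3,"ax":-0.003,"ay":0.003,"az":0},{"grip":-0.46,"tx":0.6,"ty":-0.9,"tz":3.2,"ax":-0.003,"ay":0.003,"az":0},{"grip":-0.475,"tx":0.6,"ty":-1.2,"tz":3.1,"ax":-0.003,"ay":0.003,"az":0},{"grip":-0.485,"tx":0.6,"ty":-1.5,"tz":3.1,"ax":-0.003,"ay":0.003,"az":0},{"grip":-0.485,"tx":0.6,"ty":-1.5,"tz":3,"ax":-0.003,"ay":0.003,"az":0},{"grip":-0.485,"tx":0.6,"ty":-1.5,"tz":3,"ax":-0.003,"ay":0.003,"az":0}], force=20)

```text
clock: 24.75
ee_pos: [549.6, -67.3, 311.2]
eef_rot: [[-0.965, -0.261, 0.002], [-0.261, 0.965, 0.0], [-0.002, -0.0, -1.0]]
wrist_force: [-5.8, 1.4, 17.2]
gripper_width: 21.7
```

```bash
python3 st.py 20
```

```text
24.75 tcp [  1.2  18.2 191.2] tip mid [ 1.6 18.1 20.7] F bay -5.2 2.8 17.2 W 21.7
(array([ 1.2,  0.1, -0. ]), array([-0.0002,  0.0023,  0.0008]))
```

View pics/w20.png

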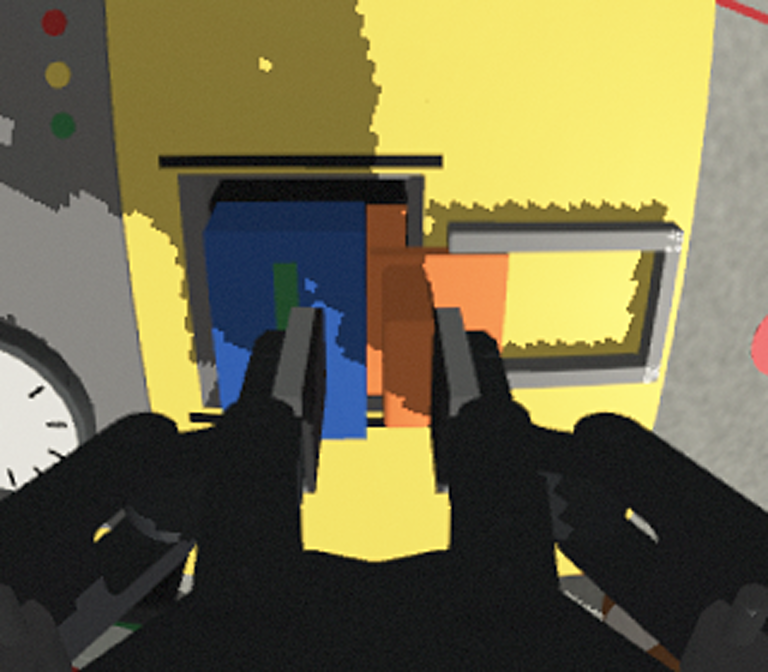

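servo_tool(series=[{"grip":-0.42,"tx":0,"ty":1,"tz":2,"ax":0,"ay":0.002,"az":0},{"grip":-0.36,"tx":0,"ty":2.5,"tz":1,"ax":0,"ay":0.002,"az":0},{"grip":-0.3,"tx":0,"ty":4,"tz":0,"ax":0,"ay":0.002,"az":0},{"grip":-0.3,"tx":0,"ty":4,"tz":-2,"ax":0,"ay":0.002,"az":0},{"grip":-0.3,"tx":0,"ty":4,"tz":-5,"ax":0,"ay":0.002,"az":0},{"grip":-0.3,"tx":0,"ty":4,"tz":-12,"ax":0,"ay":0.002,"az":0},{"grip":-0.3,"tx":0,"ty":4,"tz":-25,"ax":0,"ay":0.002,"az":0},{"grip":-0.3,"tx":0,"ty":4,"tz":-45,"ax":0,"ay":0.002,"az":0},{"grip":-0.3,"tx":0,"ty":4,"tz":-60,"ax":0,"ay":0.002,"az":0},{"grip":-0.3,"tx":0,"ty":4,"tz":-70,"ax":0,"ay":0.002,"az":0},{"grip":-0.3,"tx":0,"ty":4,"tz":-70,"ax":0,"ay":0.002,"az":0},{"grip":-0.3,"tx":0,"ty":4,"tz":-70,"ax":0,"ay":0.002,"az":0}], force=20)

```text
clock: 25.8
ee_pos: [548.4, -63.4, 381.6]
eef_rot: [[-0.965, -0.261, 0.001], [-0.261, 0.965, -0.0], [-0.001, -0.001, -1.0]]
wrist_force: [-1.2, -0.9, -0.3]
gripper_width: 30.0
```

```bash
python3 st.py; python3 - <<'E'
from h import *
import pickle
d=get_image("wrist");pickle.dump(d,open("w21.pkl","wb"));crop(d,220,140,420,290,4,"w21.png")
e=get_image("side");crop(e,320,100,440,210,6,"s21.png")
E
```

```text
25.8 tcp [  1.   22.2 261.6] tip mid [ 1.2 22.1 91.1] F bay -1.4 -0.5 -0.3 W 30.0
(array([ 1., -0., -0.]), array([-0.0007,  0.0011,  0.0008]))
```

View pics/w21.png

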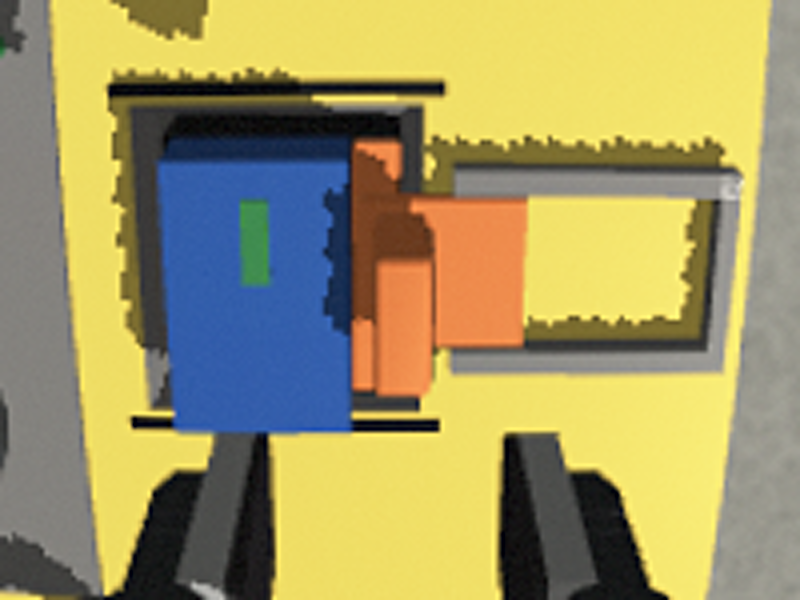

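View pics/s21.png

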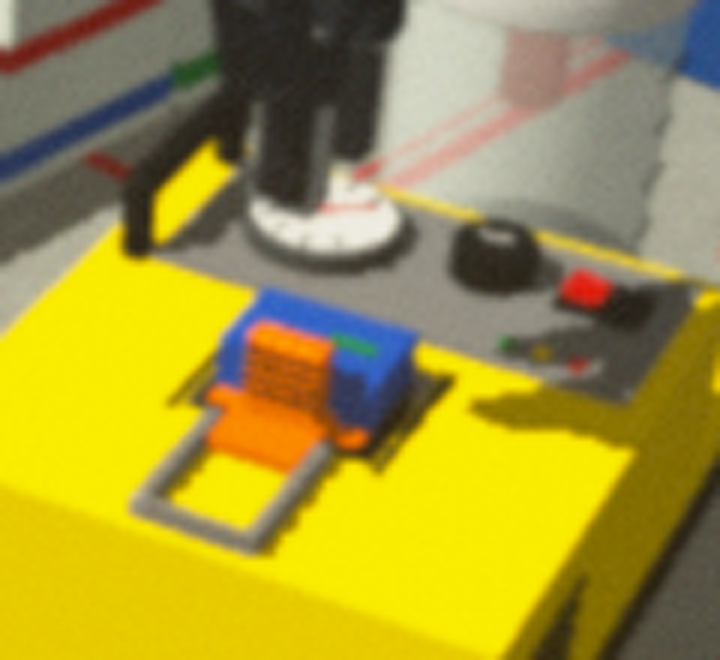

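```bash
python3 - <<'E'
from h import *
import pickle
w=pickle.load(open("w21.pkl","rb"))
f=lambda x,y:fray(w,220+(x+.5)/4-.5,140+(y+.5)/4-.5)
for n,p,z in(("cap +y far",(351,160),19),("cap +y near",(352,432),19),("cap -y far",(160,160),19),("cap -y near",(174,432),19),("tab back far",(432,260),34),("tab back near",(430,395),34),("tab front",(376,260),34),("tongue rear far",(526,200),6),("tongue rear near",(524,347),6),("bay edge+y far",(423,108),0),("bay edge +y near",(420,410),0),("ledge edge",(402,142),1),("tongue frontfar?",(376,200),6),("frame inner rear",(705,200),6),("tongue tip",(376,196),6)): print(n,tob(onz(f(*p),120+z)))
# same points in open-state image w10
w=pickle.load(open("w10.pkl","rb"))
f=lambda x,y:fray(w,160+(x+.5)/2.4-.5,120+(y+.5)/2.4-.5)
print("w10 open")
for n,p,z in(("tongue rear",(477,172),6),("tongue rear",(477,260),6),("tab back",(427,208),34),("tab back",(424,289),34),("cap",(323,157),32.5),("cap",(321,328),32.5),("bay edge",(372,118),0)): print(n,tob(onz(f(*p),120+z)))
E
```

```text
cap +y far [-26.7  15.7  19. ]
cap +y near [26.9 15.4 19. ]
cap -y far [-26.8 -18.4  19. ]
cap -y near [ 27.3 -19.1  19. ]
tab back far [-13.3  29.6  34. ]
tab back near [11.8 29.6 34. ]
tab front [-13.3  20.2  34. ]
tongue rear far [-15.5  48.4   6. ]
tongue rear near [14.8 49.2  6. ]
bay edge+y far [-31.9  28.9   0. ]
bay edge +y near [31.5 28.9  0. ]
ledge edge [-25.5  24.9   1. ]
tongue frontfar? [-15.5  20.    6. ]
frame inner rear [-15.7  83.5   6. ]
tongue tip [-16.3  20.    6. ]
w10 open
tongue rear [-15.6  62.7   6. ]
tongue rear [15. 64.  6.]
tab back [-13.4  44.8  34. ]
tab back [12.  44.5 34. ]
cap [-28.   15.6  32.5]
cap [26.  13.5 32.5]
bay edge [-31.9  29.1   0. ]
```

```bash
python3 - <<'E'
from h import *
d=get_image("top");crop(d,0,0,640,400,1.25,"t22.png")
d=get_image("wrist");crop(d,220,140,420,290,4,"w22.png")
s=read_state();print(s["clock"],s["wrist_force"],abs(s["joint_vel"]).max())
E
```

```text
26.0 [0.46567553 0.27548827 0.12591721] 0.30528156055577593
```

View pics/t22.png

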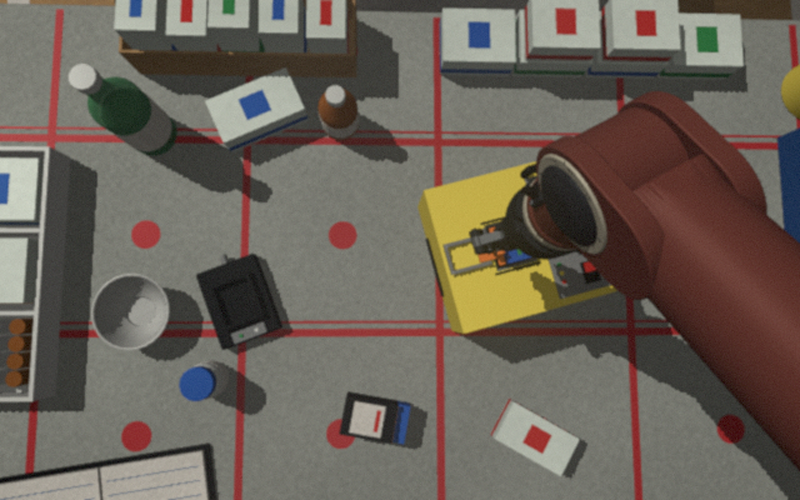

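View pics/w22.png

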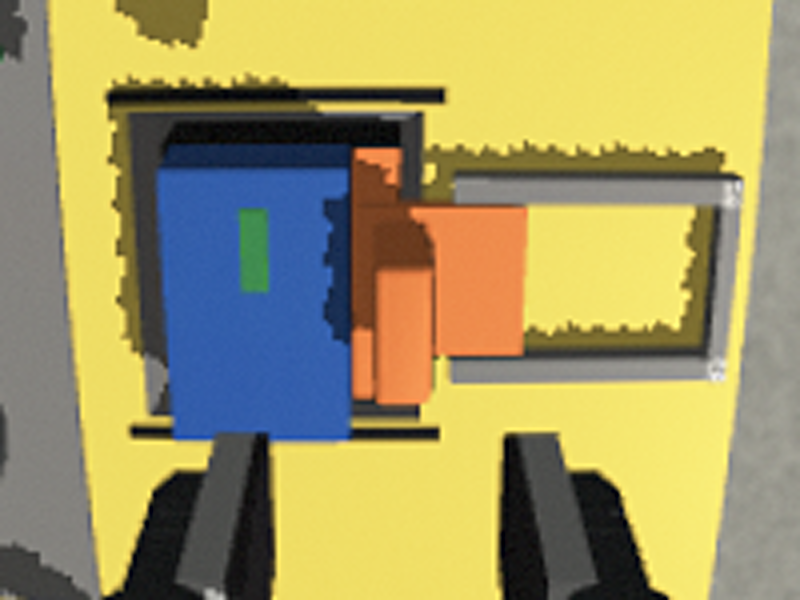

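The tab, tongue and pack look the same as they did just after release. The cradle, flat pack and other visible items are where they started. Handing in.

```bash
python3 -c "
from bench import *
print(sign_off())"
```

```text
the job is handed in; nothing more can be done
None
```

The charged pack is in the unit's bay, ledge towards the keeper and trapped under it. I handed the job in at about 26 s.

**What I did:** I took the pack from the cradle across its 54 mm and lowered it freely into the bay. I stopped at first contact with the plate, about 8 N on it. I then pressed it down with one finger on the cap, about 17–19 N at the wrist, so roughly 22 N on the contacts. While it was held down I drew the tab home with the other finger by closing the gripper, with the grip force limited to 20–25 N.

**What went differently:** My first attempt to slide the keeper, by shifting the whole hand, failed because the pad stuck to the cap (about 10.6 N sideways). I lifted off and pressed again nearer the cap's middle before drawing the tab. The pack was pressed down twice as a result.

**Last checks:**
- **Keeper travel:** the images give 14.6–15.1 mm against 15 mm for fully home, good to about 0.5 mm. At the end the tab stopped moving while the finger kept closing, which fits its end stop.
- **Pack after release:** the image fits a cap top 19 mm over the deck, and it looked the same 0.2 s later. It rests at the keeper side of its play.
- **Robot and surroundings:** the gripper was clear with about 0 N at the wrist. The top view shows the other visible things unmoved, but the arm hides part of the unit there.
- **Not checked:** I did not nudge the keeper again after letting go, and I did not measure the arm's clearance over the jar.

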